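Put the measuring cup away and snap the caddy shut

TASK

The caddy's lid is hooked under the keeper at one end but only rests loosely on the spring latch at the other. Tip the lid up and take it off, lay it flat and right way up on the aluminium tray and let go of it, then stand the steel measuring cup upright on the floor inside the caddy. Pick the lid up again, hook its tongue back under the keeper and press its front down until it snaps fully home under the latch, firmly but without brute force; leave the other things on the bench where they are.

Things in the scene. Friction and masses are not known exactly. Their poses are not given: they have to be found in the camera images.
- caddy: Terracotta-coloured open plastic box, fixed to the bench: 160 (x) x 120 (y) x 58 mm high outside, walls and floor 5 mm. Origin at the centre of its underside, z up; its rim is at z = 58 mm. The fixed keeper is at its +x end, away from the robot (within 0.3 rad); the spring latch is at its -x end, facing the robot.
- latch (a joint): Slide of the spring latch, m: 0 = at rest, sprung inwards; grows to 0.010 as the nose is pushed outwards (caddy -x). A steel plate 40 mm wide, black on top, top at caddy z = 87 mm. The nose's sloping upper face rises 14 mm from its tip while going 8 mm outwards: the lid's front edge, pressed down on it (about 4 to 12 N), pushes the nose back until it springs over the lid.
- keeper (a point): Middle of the mouth of the keeper's slot, on the rim: caddy x = 74, y = 0, z = 58 mm. The slot takes the lid's tongue: open to caddy -x, 60 mm wide in y, 10 mm high (z 58 to 68 mm), under a 6 mm roof from x = 74 to 92 mm; the slot ends at a back wall at x = 86 mm. Axes as the caddy's.
- latch_nose (a point): Tip of the latch's nose; at rest at x = -75, y = 0, z = 69.5 mm in the caddy's frame. Its lower edge is 1.5 mm above the top of a fully home lid.
- lid: Loose terracotta-coloured lid, 160 g, flat underside. Fully home, its frame is the caddy's raised by 58 mm. Plate 120 mm wide, 8 mm thick, from x = -80 (front edge) to +68 mm; a tongue 50 mm wide, 5 mm thick, level with the underside, goes on to x = +84 mm. At the start it slopes 0.12 rad, tongue in the keeper, front resting on the latch: tip the front up, then draw it out to -x.
- lid_tab (a point): Centre of the top of the lid's black tab, a fin 28 mm long in the lid's x, 12 mm thick in y, standing 26 mm above the lid's top face; at x = -60, y = 0, z = 34 mm of the lid's frame. Axes as the lid's.
- lid_bar (a point): Centre of the top of the lid's black cross bar, 14 mm thick in the lid's x, 60 mm long in y, standing 30 mm above the lid's top face; at x = 8, y = 0, z = 38 mm of the lid's frame. Axes as the lid's.
- lid_front (a point): Middle of the lid's front edge, on the underside: x = -80 mm of the lid's frame.
- lid_tongue (a point): Middle of the tongue's tip, on the underside: x = +84 mm of the lid's frame.
- tray: Shallow aluminium tray, fixed: 230 (x) x 170 (y) mm outside, lip 12 mm high, wall and floor 3 mm thick. Origin at the centre of its underside.
- cup: Steel measuring cup, open upwards, 90 g: 40 mm high, 54 mm outside diameter at the rim, 48 mm at the foot, with a flat handle 12 mm wide and 5 mm thick at z = 36 mm that reaches to x = -76 mm. Origin at the centre of its underside.
- tumbler: Bystander: upturned glass tumbler, 95 mm high, 68 mm across at its foot (the rim). Origin at the centre of its underside.
- spatula: Bystander: bamboo spatula, 280 mm long, lying along the far side of the bench.
- jar: Bystander: amber glass jar, 60 mm across, 85 mm high. Origin at the centre of its underside.
- bowl: Bystander: blue ceramic bowl, 110 mm across, 50 mm high. Origin at the centre of its underside.
Things that resemble listed ones, but are neither listed nor needed, are in the scene too. There is more than one size of the lid; the one meant has the size given above.

How it is judged:
By the outcome, as a careful person would: the job done as asked, in the order asked, and still so for the second after the job is handed in, with the robot touching nothing.
It also fails if it takes over 72 s, if anything falls off the work surface, if the arm or the gripper's body presses on something with over 40 N, if the wrist force passes 120 N, or if a joint passes its speed limit or range.

ROBOT

A 6-joint arm with a two-finger parallel gripper is mounted at the origin on the work surface. World frame = base frame: x ahead of the robot, y to its left, z up, the work surface at z = 0. Lengths are in mm, angles in rad, forces in N, time in s.
With the tool pointing down it reaches from about 250 to 775 mm from the base axis. Payload 4 kg.
Tool frame: the origin (TCP) lies at the very end of the fingers, on their centre line; the grasp point (between the pads) lies ctrl.tcp_to_grasp behind it (ctrl.tcp_to_grasp is the distance from the TCP to the grasp point, in mm); z points along the fingers, y is the direction in which the jaws open and shut (so a half turn about z gives the same grasp; the last joint's range is limited). The gripper opens to 85 mm and grips with 20 to 120 N. Pads are 22 mm wide; open, the fingers measure 114 mm over their backs; the gripper's body (76 mm by 85 mm) begins 54 mm behind the grasp point. The pads swing forward as they close: fully open they stand 13 mm farther back than shut.
Start: joints at [-1.214, 0.087, 1.371, -0, 1.684, -0.103], TCP at [244.073, -492.896, 231.341] pointing down, gripper open.
Joint ranges: [-3.1, 3.1], [-0.76, 2.03], [0.27, 2.55], [-1.08, 4.22], [0.17, 2.65], [-2.57, 2.57]. Speed limits (rad/s): [2.79, 2.79, 3.14, 3.14, 3.14, 3.14].

INTERFACE

Orientations are given as [roll, pitch, yaw] about the fixed x, y, z axes, in that order (R = Rz(yaw) Ry(pitch) Rx(roll)).
In Python, from plant import read_state, eyes, ctrl gives the robot as it stands.
- The arm moves only by the tool drive_tool, never from a script. Its argument "increments" is a list of rows, each a list of 3 entries, a list of its own where there are three numbers: the shift along the world's x, y, z in m, then the turn, a rotation vector about the world's x, y, z in degrees, then the gripper's target within -1 to 1 (fully open at 1, half-way at 0, shut at -1). A call has exactly 5 rows; each row shifts and turns the pose as measured when the row begins; what a row does not reach is not made up. A row lasts 1/10 s, in which the tool goes at most 50 mm and 8.59 degrees, less where a joint would pass 70% of its speed; a pose out of reach is approached as far as the arm can. A call is refused whole if a number of a shift passes 0.05 or a number of a turn 8.59, either way. A call with a gripper value outside its range is refused whole. The fingers move at their own pace and stop on an object; "grip_force" is the grip in N (left out, the last holds). Time passes only in rows, so rows that do not move let the fingers close, or fill a call up. It gives the time, the measured TCP pose, the force and the opening at its end, in the units of the state.
- read_state(): the state, without advancing time (a new reading comes with each control period).
- eyes.camera(name): name is "scene" or "top" or "wrist"; returns a dict with "color" (384x512x3 uint8, red, green, blue), "intrinsics" (3x3 intrinsics, pixels), "world_to_cam" (4x4, takes a point from world to camera coordinates); the wrist camera has in their place "mount" (4x4, takes a point from camera to tool coordinates, whose origin is the TCP and whose axes are the flange's). Camera axes: x right, y down, z forward; pixel columns grow to the right and rows downward; lengths in mm; the calibration is good to about 2 mm. A picture is of the moment at which its call begins: read the wrist's pose just before it. There is no depth.
- ctrl.close_job(): hands the job in, once; it reports no verdict.
The state is a dict: "time_s": time; "joints": joint angles; "joint_velocities": joint speeds; "tau": joint torques, N m; "position": TCP position; "ee_rot": TCP orientation; "wrist_force": force on the tool from outside, world axes, zero at the start; "ft_torque": the same for the moment, N m; "finger_gap": finger opening in mm.
Only numpy, scipy, OpenCV 4.12 (cv2) and the standard library are available. Lean on these libraries where they do the work, as an engineer would, in place of code of your own. Each camera call takes 0.05 s, during which the arm holds its last target.

## Working session

There is one attempt and no reset: what is moved stays moved. The work goes in short steps, Python scripts to look and compute and a tool call to move; the robot and the scene stay as the last step left them, time stands still between calls to the robot, and variables do not carry over. Pictures are saved under pics/ and viewed, and the job is handed in when it is done.

Besides the shell and the picture viewer there is one more tool, called after "Request:" as a command line: name --argument value ..., lists and objects as JSON in quotes. drive_tool: Moves the arm, as the interface text tells. Its arguments: {"type":"object","properties":{"increments":{"type":"array","items":{"type":"array"}},"grip_force":{"type":"number"}},"required":["increments"]}

```bash
ls; mkdir -p pics; cat > h.py <<'E'
import numpy as np, cv2
from plant import read_state, eyes, ctrl
from scipy.spatial.transform import Rotation as Ro
def snap(name,fn):
    s=read_state(); d=eyes.camera(name); cv2.imwrite('pics/'+fn+'.png',d['color'][:,:,::-1]); 
    np.savez('pics/'+fn+'.npz',K=d['intrinsics'],M=d['world_to_cam'] if name!='wrist' else d['mount'],pos=s['position'],rot=s['ee_rot'])
    return d
def camwc(fn):
    z=np.load('pics/'+fn+'.npz'); M=z['M']
    return z['K'],M
def p2w(fn,u,v,h):
    K,M=camwc(fn); R=M[:3,:3];t=M[:3,3]
    c=-R.T@t; d=R.T@np.linalg.inv(K)@np.array([u,v,1.])
    return c+d*(h-c[2])/d[2]
def w2p(fn,P):
    K,M=camwc(fn); q=K@(M[:3,:3]@np.asarray(P,float)+M[:3,3]); return q[:2]/q[2]
def crop(fn,x0,y0,x1,y1,s,out):
    im=cv2.imread('pics/'+fn+'.png')[y0:y1,x0:x1]
    cv2.imwrite('pics/'+out+'.png',cv2.resize(im,None,fx=s,fy=s,interpolation=cv2.INTER_CUBIC))
E
python3 - <<'E'
from h import *
s=read_state();print(s, ctrl.tcp_to_grasp)
for n in['scene','top','wrist']:
    d=snap(n,n+'0')
E
cd pics; python3 -c "
import cv2
for n in ['scene','top']: cv2.imwrite(n+'0b.png',cv2.resize(cv2.imread(n+'0.png'),(800,600),interpolation=2))"
```

```text
pics
{'time_s': 0.0, 'joints': array([-1.21410976e+00,  8.79686018e-02,  1.37229477e+00,  1.16503428e-05,
        1.68358676e+00, -1.03108285e-01]), 'joint_velocities': array([ 1.49661986e-03, -8.19597544e-04, -2.41064617e-03, -1.67200898e-05,
       -4.23915449e-04,  2.29748654e-03]), 'tau': array([ 3.18169295e-04, -3.51861191e+01, -3.13273180e+01, -5.88654893e-05,
        1.08095311e-02, -4.70564004e-06]), 'position': array([ 243.88820213, -492.40549397,  230.11113634]), 'ee_rot': array([-3.13934836e+00, -2.43869777e-04,  4.59795880e-01]), 'wrist_force': array([-0.32983276,  0.44554867,  0.04265025]), 'ft_torque': array([-0.00669493,  0.00344441, -0.0346992 ]), 'finger_gap': 85.45293666205555} 18.700000000000003
```

View pics/scene0b.png

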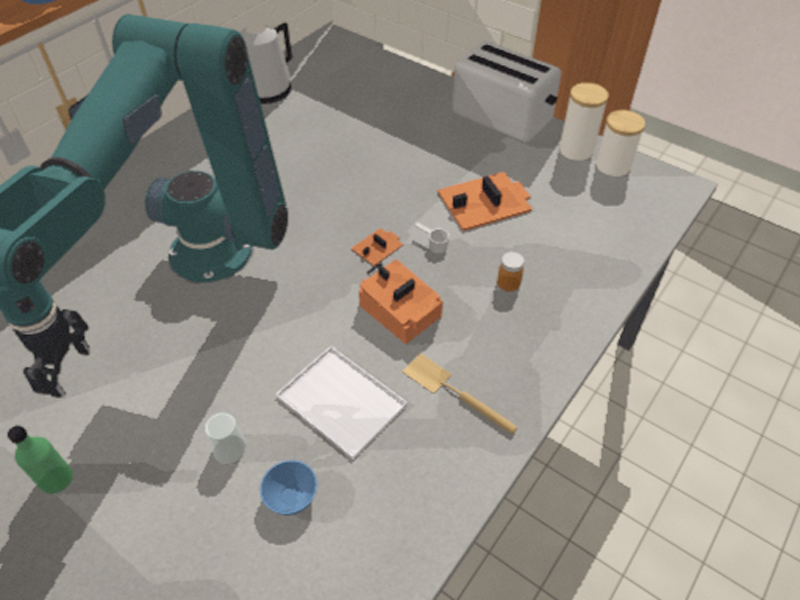

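View pics/top0b.png

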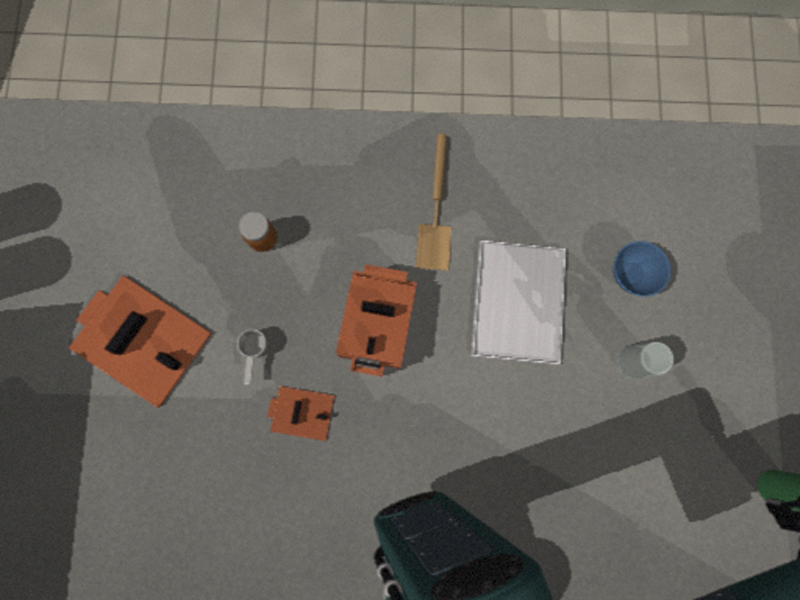

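View pics/wrist0.png

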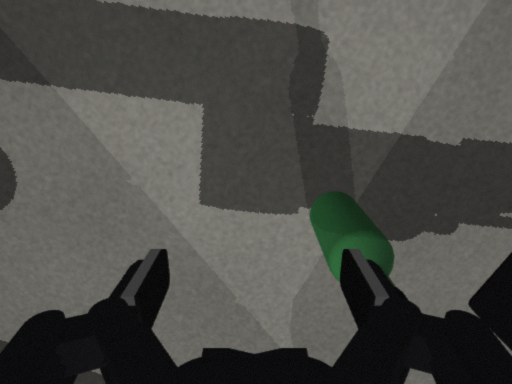

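The top view, in 800-wide pixels, shows three lids: one on the caddy at (377,320), a larger loose one at (140,340) and a smaller loose one at (302,412). The one on the caddy should be the right one, and I'll check its size in a crop. The tray is at (520,300), the cup at (252,345), the tumbler at (650,358), the bowl at (642,268) and the jar at (258,230).

```bash
python3 - <<'E'
from h import *
crop('top0',205,160,280,250,6.5,'c1')
crop('top0',140,195,220,285,6.5,'c2')
crop('top0',295,145,370,240,6,'c3')
E
python3 -c "
import cv2,numpy as np
a=[cv2.imread('pics/c%d.png'%i) for i in(1,2)]
print([x.shape for x in a])"
```

```text
[(585, 488, 3), (585, 520, 3)]
```

View pics/c1.png

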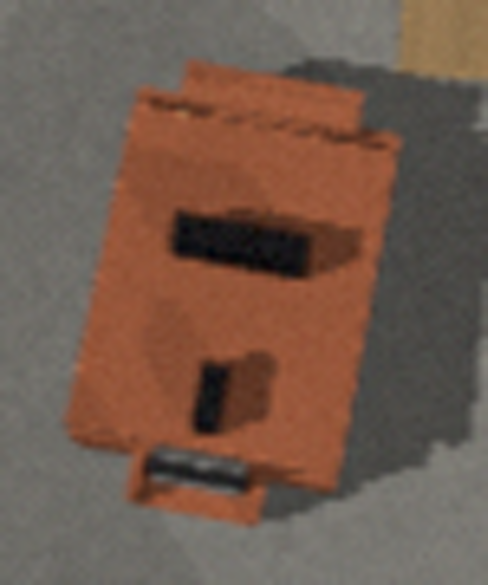

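View pics/c2.png

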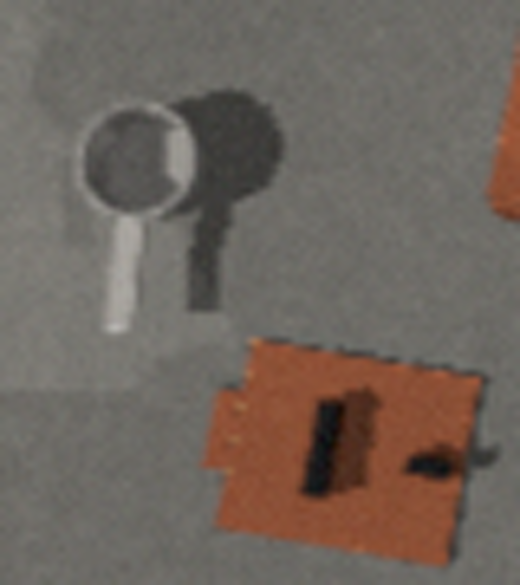

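View pics/c3.png

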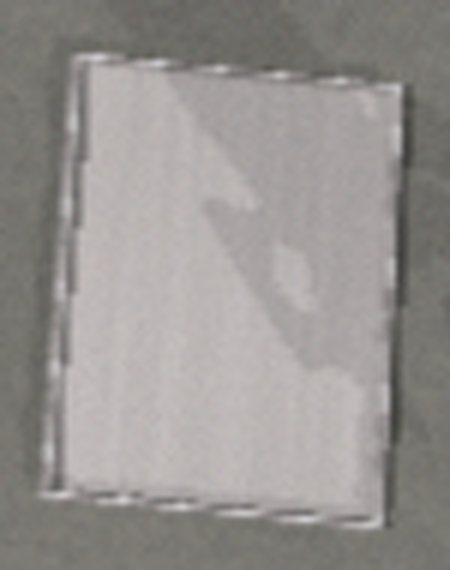

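```bash
cat > fit.py <<'E'
from h import *
from scipy.optimize import least_squares
def px(c,x0,y0,s): return np.array([x0+(c[0]+.5)/s-.5,y0+(c[1]+.5)/s-.5])
def c1(x,y): return px((x,y),205,160,6.5)
th=.12
def lidpt(p,dx):  # lid frame -> caddy; tongue tip at z=58 , rot about y nose(-x) up
    R=Ro.from_euler('y',th).as_matrix()
    tip=np.array([84+dx,0,58.]); return R@(np.array(p,float)-[84,0,0])+tip
obs=[('l',(-80,60,8),c1(70,440)),('l',(-80,-60,8),c1(337,488)),('l',(68,60,8),c1(140,93)),('l',(68,-60,8),c1(398,143)),
 ('l',(8,0,38),c1(241,243)),('l',(-60,0,34),c1(211,395)),
 ('c',(92,None,74),c1(192,62)),('c',(92,-1,74),c1(363,95))]
def model(q,o):
    x,y,yaw,dx,w=q
    p=o[1]
    if o[0]=='l': P=lidpt(p,dx)
    else: P=np.array([92,w if p[1] is None else -w,74.])
    c,s=np.cos(yaw),np.sin(yaw)
    return w2p('top0',[x+c*P[0]-s*P[1],y+s*P[0]+c*P[1],P[2]])
r0=p2w('top0',235,205,60)
f=lambda q:np.concatenate([model(q,o)-o[2] for o in obs])
r=least_squares(f,[r0[0],r0[1],0.,0,35],loss='soft_l1')
x,y,yaw,dx,w=r.x
if __name__=='__main__':
    print(r.x); print(f(r.x).reshape(-1,2).round(2))
    K,M=camwc('top0'); print('cam',-M[:3,:3].T@M[:3,3], K[0,0])
    # nose/latch black plate
    for a in ((150,460),(250,480),(198,468)): 
        P=p2w('top0',*c1(*a),87)-[x,y,0]; print('latch',Ro.from_euler('z',-yaw).apply(P).round(1))
    c2=lambda a,b:px((a,b),140,195,6.5)
    rim=p2w('top0',*c2(139,159),40); print('cup rim',rim)
    he=p2w('top0',*c2(117,330),38); print('handle end',he, np.hypot(*(he-rim)[:2]),'yaw',np.arctan2(*(rim-he)[1::-1]))
    c3=lambda a,b:px((a,b),295,145,6)
    C=[p2w('top0',*c3(*a),12) for a in((76,57),(404,86),(383,525),(42,493))]
    print(np.round(C,1)); print('tray c',np.mean(C,0),[np.linalg.norm(C[i]-C[i-1]).round(1) for i in range(4)])
    d=C[0]-C[3]+C[1]-C[2]; print('tray yaw',np.arctan2(d[1],d[0]))
    for n,u,v,h in(('tumbler',650/800*512,358*.64,95),('jar',255*.64,222*.64,85),('bowl',642*.64,268*.64,50),('spat tip',435*.64,268*.64,5)): print(n,p2w('top0',u,v,h))
    for a,b in (((72,340),(160,405)),((270,430),(335,390))): print('lid sizes')
    P=[p2w('top0',*np.array(a)*.64,8) for a in((125,276),(213,332),(161,406),(78,350))];print(np.linalg.norm(P[0]-P[1]),np.linalg.norm(P[1]-P[2]))
    q=[p2w('top0',*c2(*a),8) for a in((255,340),(485,377),(450,565),(217,528))];print(np.linalg.norm(q[0]-q[1]),np.linalg.norm(q[1]-q[2]))
    q=[p2w('top0',*o[2],75) for o in obs[:4]];print(np.linalg.norm(q[0]-q[1]),np.linalg.norm(q[0]-q[2]))
E
python3 fit.py
```

```text
[ 5.10533757e+02  1.32702658e+02 -1.63615504e-01 -5.59604937e-01
  3.86508626e+01]
[[-0.8  -1.83]
 [ 0.58 -1.08]
 [-0.81  2.15]
 [ 0.28  2.22]
 [ 0.34 -0.34]
 [ 0.21  0.22]
 [-0.03  0.03]
 [-0.02 -0.04]]
cam [ 356.30910164  125.5530929  1126.09217241] 373.90332020108383
latch [-85.   21.5  87. ]
latch [-85.4 -21.9  87. ]
latch [-84.5   0.8  87. ]
cup rim [461.29170259 363.74049696  40.        ]
handle end [385.70510874 368.93607475  38.        ] 75.76494702400784 yaw -0.06862881430536708
[[ 676.8  -66.8   12. ]
 [ 666.4 -236.6   12. ]
 [ 440.1 -219.8   12. ]
 [ 451.8  -49.3   12. ]]
tray c [ 558.77725315 -143.15438302   12.        ] [np.float64(225.7), np.float64(170.1), np.float64(226.9), np.float64(170.9)]
tray yaw -0.0759015423607702
tumbler [ 446.17598017 -355.60759522   95.        ]
jar [678.95272164 361.83141036  85.        ]
bowl [ 621.43226737 -370.26505745   50.        ]
spat tip [620.55829595  21.26598807   5.        ]
lid sizes
lid sizes
205.87110493016942 165.2904889954767
105.68431820815971 84.2633704805345
116.94209124515882 155.96358537524878
```

```bash
python3 - <<'E'
s=open('fit.py').read()
s=s.replace("('l',(-80,60,8),c1(70,440)),('l',(-80,-60,8),c1(337,488)),('l',(68,60,8),c1(140,93)),('l',(68,-60,8),c1(398,143)),","('k',(80,60,58),c1(140,93)),('k',(80,-60,58),c1(398,143)),('k',(-85.5,20,87),c1(150,460)),('k',(-85.5,-20,87),c1(248,480)),")
s=s.replace("    else: P=np.array([92","    elif o[0]=='k': P=np.array(p,float)\n    else: P=np.array([92")
open('fit.py','w').write(s)
E
python3 fit.py | head -12
python3 - <<'E'
from fit import *
im=cv2.resize(cv2.imread('pics/top0.png')[160:250,205:280],None,fx=6.5,fy=6.5,interpolation=2)
def dr(pts,col):
    q=[]
    for P in pts:
        c,s=np.cos(yaw),np.sin(yaw); u=w2p('top0',[x+c*P[0]-s*P[1],y+s*P[0]+c*P[1],P[2]])
        q.append(((u-[205,160]+.5)*6.5).astype(int))
    cv2.polylines(im,[np.array(q)],True,col,1)
L=lambda *p:lidpt(p,dx)
dr([L(-80,60,8),L(-80,-60,8),L(68,-60,8),L(68,60,8)],(0,255,0))
dr([L(1,30,38),L(1,-30,38),L(15,-30,38),L(15,30,38)],(0,255,0))
dr([L(-74,6,34),L(-74,-6,34),L(-46,-6,34),L(-46,6,34)],(0,255,0))
dr([(80,60,58),(80,-60,58),(-80,-60,58),(-80,60,58)],(255,255,0))
dr([(80,60,0),(80,-60,0),(-80,-60,0),(-80,60,0)],(255,0,0))
dr([(92,w,74),(92,-w,74),(74,-w,74),(74,w,74)],(255,255,255))
cv2.imwrite('pics/ov1.png',im)
E
```

```text
[ 5.09866263e+02  1.33254614e+02 -1.65038166e-01 -1.12921167e-01
  3.86468103e+01]
[[-0.04 -0.7 ]
 [ 0.61 -0.66]
 [ 0.26  0.49]
 [-0.63  0.16]
 [ 0.17 -0.26]
 [-0.    0.29]
 [-0.18  0.24]
 [-0.18  0.21]]
cam [ 356.30910164  125.5530929  1126.09217241] 373.90332020108383
latch [-84.3  21.   87. ]
```

View pics/ov1.png

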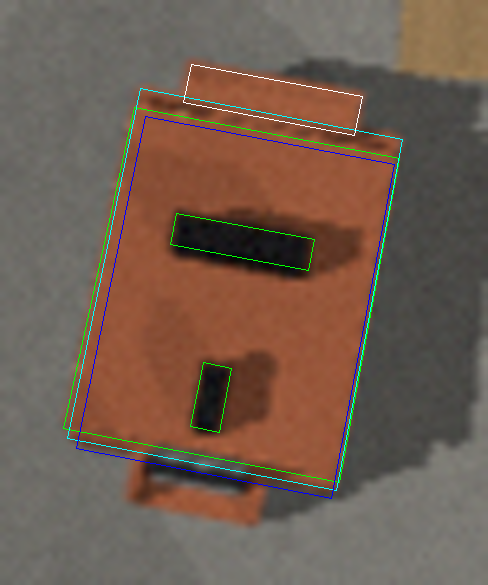

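```bash
cat >> h.py <<'E'
CAD=np.array([509.9,133.3,0]); YAW=-.165
def lidpose(tip_x,tip_z,th,tip_y=0,cad=CAD,yaw=YAW):
    """lid pose in world from tongue tip position in caddy frame & slope"""
    Rz=Ro.from_euler('z',yaw); Rl=Rz*Ro.from_euler('y',th)
    tip=cad+Rz.apply([tip_x,tip_y,tip_z]); return Rl, tip-Rl.apply([84,0,0])
GZ=13.  # TCP height in lid frame (plate top at 8, bar top 38)
def tool_from_lid(Rl,p,g=None):
    g=[8,0,GZ] if g is None else g
    return Rl*Ro.from_euler('xyz',[np.pi,0,np.pi/2]), p+Rl.apply(g)   # tool y along lid x
def delta(Rt,pt,say=True):
    s=read_state(); R=Ro.from_euler('xyz',s['ee_rot'])
    dp=np.array(pt)-s['position']; dr=(Rt*R.inv()).as_rotvec(degrees=True)
    print('t',round(s['time_s'],2),'pos',s['position'].round(1),'rpy',np.round(s['ee_rot'],3),'F',s['wrist_force'].round(1),'gap',round(s['finger_gap'],1))
    print('  goal',np.round(pt,1),'dp mm',dp.round(1),'drot deg',dr.round(2)); return dp,dr
E
python3 - <<'E'
from h import *
Rl,p=lidpose(84,58,.12); Rt,pt=tool_from_lid(Rl,p)
delta(Rt,pt); delta(Rt,pt+Rl.apply([0,0,70]))
E
```

```text
t 0.15 pos [ 243.9 -492.5  230.4] rpy [-3.14 -0.    0.46] F [0.5 0.2 0.6] gap 85.5
  goal [519.9 131.6  80. ] dp mm [ 275.9  624.2 -150.4] drot deg [ 4.18  5.66 54.14]
t 0.15 pos [ 243.9 -492.5  230.4] rpy [-3.14 -0.    0.46] F [0.5 0.2 0.6] gap 85.5
  goal [528.1 130.3 149.5] dp mm [284.2 622.8 -80.9] drot deg [ 4.18  5.66 54.14]
```

Request:
drive_tool --increments '[[[0.019, 0.0415, 0.0], [0, 0, 3.6], 0.2], [[0.019, 0.0415, 0.0], [0, 0, 3.6], 0.2], [[0.019, 0.0415, 0.0], [0, 0, 3.6], 0.2], [[0.019, 0.0415, 0.0], [0, 0, 3.6], 0.2], [[0.019, 0.0415, 0.0], [0, 0, 3.6], 0.2]]'

```text
time_s: 0.65
position: [337.8, -282.1, 225.9]
ee_rot: [-3.134, -0.0, 0.775]
wrist_force: [-0.1, -0.9, 0.3]
finger_gap: 51.1
```

Request:
drive_tool --increments '[[[0.019, 0.0415, 0.0], [0, 0, 3.6], 0.2], [[0.019, 0.0415, 0.0], [0, 0, 3.6], 0.2], [[0.019, 0.0415, 0.0], [0, 0, 3.6], 0.2], [[0.019, 0.0415, 0.0], [0, 0, 3.6], 0.2], [[0.019, 0.0415, 0.0], [0, 0, 3.6], 0.2]]'

```text
time_s: 1.15
position: [433.8, -65.1, 224.9]
ee_rot: [-3.135, -0.0, 1.1]
wrist_force: [0.8, -0.4, 0.0]
finger_gap: 51.4
```

```bash
python3 - <<'E'
from h import *
Rl,p=lidpose(84,58,.12); Rt,pt=tool_from_lid(Rl,p)
delta(Rt,pt+Rl.apply([0,0,70]))
E
```

```text
t 1.15 pos [433.8 -65.1 224.9] rpy [-3.135 -0.     1.1  ] F [ 0.8 -0.4  0. ] gap 51.4
  goal [528.1 130.3 149.5] dp mm [ 94.3 195.4 -75.4] drot deg [ 2.01  6.21 17.49]
```

Request:
drive_tool --increments '[[[0.018, 0.039, -0.006], [0.4, 1.2, 3.5], 0.2], [[0.018, 0.039, -0.006], [0.4, 1.2, 3.5], 0.2], [[0.018, 0.039, -0.006], [0.4, 1.2, 3.5], 0.2], [[0.018, 0.039, -0.006], [0.4, 1.2, 3.5], 0.2], [[0.018, 0.039, -0.006], [0.4, 1.2, 3.5], 0.2]]'

```text
time_s: 1.65
position: [525.4, 139.6, 194.6]
ee_rot: [-3.025, -0.001, 1.421]
wrist_force: [0.9, -0.2, 0.8]
finger_gap: 51.2
```

Request:
drive_tool --increments '[[[0, 0, 0], [0, 0, 0], 0.2], [[0, 0, 0], [0, 0, 0], 0.2], [[0, 0, 0], [0, 0, 0], 0.2], [[0, 0, 0], [0, 0, 0], 0.2], [[0, 0, 0], [0, 0, 0], 0.2]]'

```text
time_s: 2.15
position: [524.9, 142.1, 190.7]
ee_rot: [-3.019, 0.0, 1.426]
wrist_force: [0.4, -0.2, -1.0]
finger_gap: 51.3
```

```bash
python3 - <<'E'
from h import *
Rl,p=lidpose(84,58,.12); Rt,pt=tool_from_lid(Rl,p)
delta(Rt,pt+Rl.apply([0,0,70]))
d=snap('wrist','w1'); print(np.load('pics/w1.npz')['M'].round(3)); print(d['intrinsics'])
E
```

```text
t 2.15 pos [524.9 142.1 190.7] rpy [-3.019  0.     1.426] F [ 0.4 -0.2 -1. ] gap 51.3
  goal [528.1 130.3 149.5] dp mm [  3.3 -11.9 -41.2] drot deg [-0.02 -0.18 -1.13]
[[ 0.0000e+00 -9.4400e-01 -3.2900e-01  8.4966e+01]
 [ 1.0000e+00  0.0000e+00 -0.0000e+00  5.3100e-01]
 [ 1.0000e-03 -3.2900e-01  9.4400e-01 -1.4287e+02]
 [ 0.0000e+00  0.0000e+00  0.0000e+00  1.0000e+00]]
[[302.82860215   0.         254.37556249]
 [  0.         302.82860215 188.37659517]
 [  0.           0.           1.        ]]
```

View pics/w1.png

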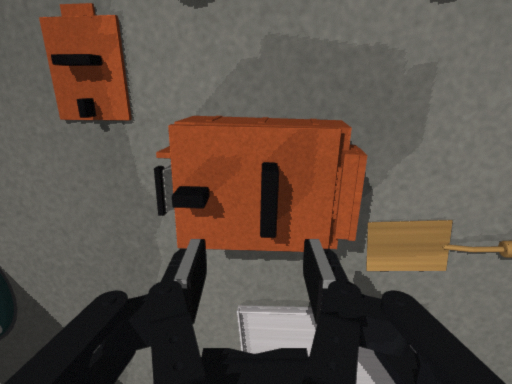

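The wrist view shows the caddy with its lid, the bar at about (269,200), the tab at (190,197) and the latch at (160,190). I'll overlay the model on it.

```bash
cat >> h.py <<'E'
def w2pw(fn,P):
    z=np.load('pics/'+fn+'.npz'); M=z['M']; R=Ro.from_euler('xyz',z['rot'])
    t=R.inv().apply(np.asarray(P,float)-z['pos']); c=M[:3,:3].T@(t-M[:3,3]); q=z['K']@c; return q[:2]/q[2]
def proj(fn,P): return w2pw(fn,P) if fn.startswith('w') else w2p(fn,P)
def overlay(fn,out,Rl,p,cad=CAD,yaw=YAW,box=(0,0,512,384),s=1.5):
    x0,y0,x1,y1=box
    im=cv2.resize(cv2.imread('pics/'+fn+'.png')[y0:y1,x0:x1],None,fx=s,fy=s,interpolation=2)
    def dr(pts,T,col):
        q=np.array([(proj(fn,T(P))-[x0,y0]+.5)*s for P in pts]).astype(int); cv2.polylines(im,[q],True,col,1)
    L=lambda P:p+Rl.apply(P); Rz=Ro.from_euler('z',yaw); C=lambda P:cad+Rz.apply(P)
    b=lambda a,b_,c,d,z:[(a,c,z),(a,d,z),(b_,d,z),(b_,c,z)]
    for r in (b(-80,68,-60,60,8),b(1,15,-30,30,38),b(-74,-46,-6,6,34),b(68,84,-25,25,5)): dr(r,L,(0,255,0))
    for r in (b(-80,80,-60,60,58),b(-80,80,-60,60,0)): dr(r,C,(255,255,0))
    for r in (b(74,92,-38,38,74),b(-83,-87,-20,20,87)): dr(r,C,(255,255,255))
    cv2.imwrite('pics/'+out+'.png',im)
E
python3 - <<'E'
from h import *
Rl,p=lidpose(84,58,.12)
overlay('w1','ow1',Rl,p,box=(140,100,380,260),s=3.3)
E
```

```text
(no output)
```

View pics/ow1.png

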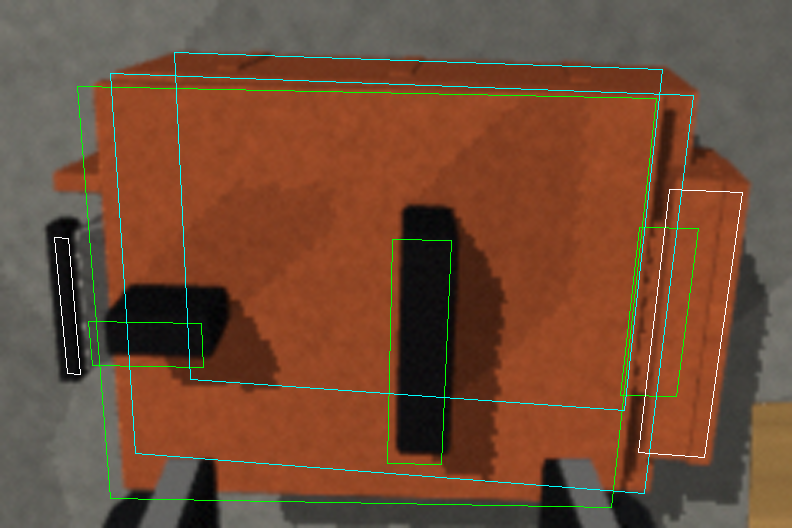

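Request:
drive_tool --increments '[[[0.002, -0.009, -0.015], [0, -0.2, -1.1], 0.2], [[0, 0, -0.02], [0, 0, 0], 0.2], [[-0.001, 0, -0.02], [0, 0, 0], 0.2], [[-0.001, 0, -0.02], [0, 0, 0], 0.2], [[-0.001, 0, -0.01], [0, 0, 0], 0.2]]'

```text
time_s: 2.7
position: [525.8, 128.9, 109.7]
ee_rot: [-3.035, -0.004, 1.399]
wrist_force: [-0.2, -0.1, -0.3]
finger_gap: 51.6
```

Request:
drive_tool --increments '[[[-0.001, 0, -0.01], [0, 0, 0], 0.2], [[-0.001, 0, -0.005], [0, 0, 0], 0.2], [[0, 0, 0], [0, 0, 0], 0.2], [[0, 0, 0], [0, 0, 0], 0.2], [[0, 0, 0], [0, 0, 0], 0.2]]'

```text
time_s: 3.2
position: [524.1, 128.0, 95.4]
ee_rot: [-3.038, -0.004, 1.397]
wrist_force: [-0.2, -0.1, -0.2]
finger_gap: 51.0
```

```bash
python3 - <<'E'
from h import *
Rl,p=lidpose(85.5,58,.12,1); Rt,pt=tool_from_lid(Rl,p)
delta(Rt,pt)
d=snap('wrist','w2'); overlay('w2','ow2',Rl,p,s=1.55)
E
```

```text
t 3.2 pos [524.1 128.   95.4] rpy [-3.038 -0.004  1.397] F [-0.2 -0.1 -0.2] gap 51.0
  goal [521.5 132.4  80. ] dp mm [ -2.6   4.4 -15.4] drot deg [-0.09  0.96  0.51]
```

View pics/ow2.png

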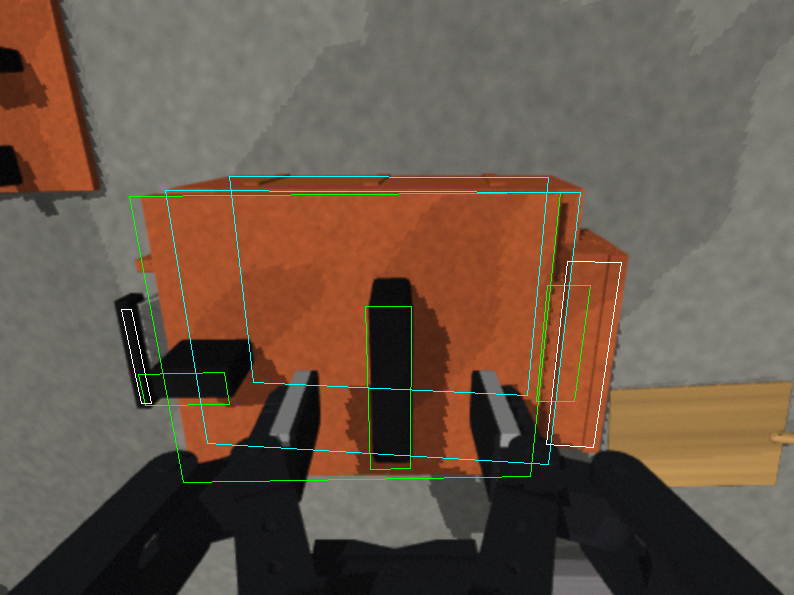

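Request:
drive_tool --increments '[[[-0.001, 0.002, -0.006], [0, 0.9, 0.5], 0.2], [[-0.001, 0.002, -0.006], [0, 0, 0], 0.2], [[0, 0, -0.003], [0, 0, 0], 0.2], [[0, 0, 0], [0, 0, 0], 0.2], [[0, 0, 0], [0, 0, 0], 0.2]]'

```text
time_s: 3.75
position: [522.7, 132.8, 79.9]
ee_rot: [-3.023, -0.002, 1.407]
wrist_force: [0.2, -0.2, -0.4]
finger_gap: 51.2
```

```bash
python3 - <<'E'
from h import *
Rl,p=lidpose(85.5,58,.12,1); Rt,pt=tool_from_lid(Rl,p)
delta(Rt,pt)
E
```

```text
t 3.75 pos [522.7 132.8  79.9] rpy [-3.023e+00 -2.000e-03  1.407e+00] F [ 0.2 -0.2 -0.4] gap 51.2
  goal [521.5 132.4  80. ] dp mm [-1.2 -0.5  0.1] drot deg [-0.11  0.08 -0.07]
```

Request:
drive_tool --increments '[[[0, 0, 0], [0, 0, 0], -1], [[0, 0, 0], [0, 0, 0], -1], [[0, 0, 0], [0, 0, 0], -1], [[0, 0, 0], [0, 0, 0], -1], [[0, 0, 0], [0, 0, 0], -1]]' --grip_force 50

```text
time_s: 4.25
position: [522.3, 132.9, 81.0]
ee_rot: [-3.022, -0.002, 1.407]
wrist_force: [-0.0, 0.1, -1.2]
finger_gap: 13.3
```

```bash
python3 - <<'E'
from h import *
s=read_state(); print({k:np.round(v,3) for k,v in s.items()})
snap('scene','s1'); snap('wrist','w3')
crop('s1',200,140,310,230,7,'s1c')
E
```

```text
{'time_s': np.float64(4.25), 'joints': array([0.122, 0.219, 1.53 , 0.036, 1.507, 0.282]), 'joint_velocities': array([-0.002, -0.003,  0.001,  0.   , -0.001, -0.001]), 'tau': array([-1.3900e-01, -3.8614e+01, -2.9267e+01,  1.2800e-01,  4.3300e-01,
        4.0000e-03]), 'position': array([522.271, 132.917,  80.977]), 'ee_rot': array([-3.022e+00, -2.000e-03,  1.407e+00]), 'wrist_force': array([-0.015,  0.13 , -1.227]), 'ft_torque': array([-0.023, -0.052,  0.042]), 'finger_gap': np.float64(13.324)}
```

View pics/s1c.png

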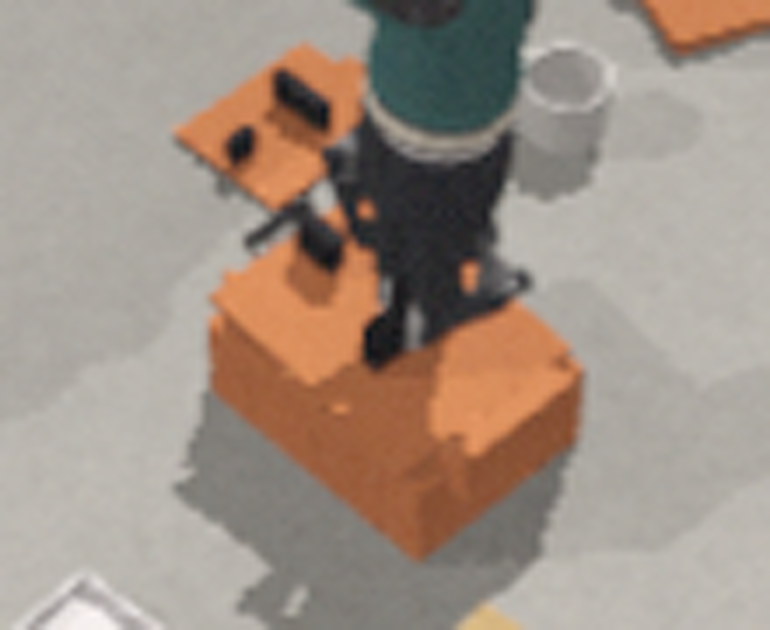

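View pics/w3.png

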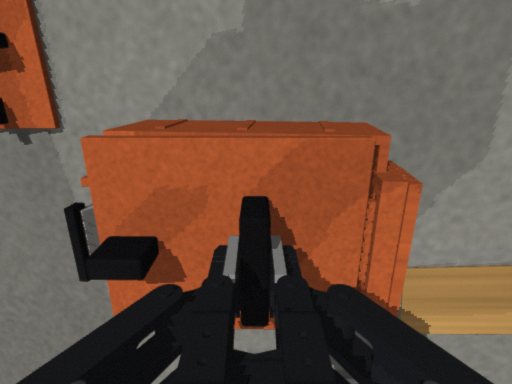

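The lid is gripped on its bar with a 13.3 mm gap. Next I work out the tip-up, draw-out and lift waypoints.

```bash
cat >> h.py <<'E'
Rl0,p0=lidpose(84,58,.12); 
Rt0=Ro.from_euler('xyz',[-3.022,-.002,1.407]); pt0=np.array([522.3,132.9,81.0])
# grip: tool relative to lid, with lid at p0 nominal -> define effective caddy shift
Gr=Rl0.inv()*Rt0; Gp=Rl0.inv().apply(pt0-p0)
def tfl(Rl,p): return Rl*Gr, p+Rl.apply(Gp)
E
python3 - <<'E'
from h import *
print(Gp)
for a in [(84,58,.12),(84,58,.21),(83,58.5,.30),(58,61,.30),(50,160,.0)]:
    Rt,pt=tfl(*lidpose(*a)); delta(Rt,pt)
E
```

```text
[10.05954808  1.64216156 14.25090877]
t 4.35 pos [522.3 132.9  80.9] rpy [-3.022e+00 -2.000e-03  1.407e+00] F [-1.  -0.1  0.4] gap 13.3
  goal [522.3 132.9  81. ] dp mm [ 0.  -0.   0.1] drot deg [-0.01  0.01 -0.  ]
t 4.35 pos [522.3 132.9  80.9] rpy [-3.022e+00 -2.000e-03  1.407e+00] F [-1.  -0.1  0.4] gap 13.3
  goal [524.6 132.5  87.4] dp mm [ 2.4 -0.4  6.4] drot deg [ 0.83  5.1  -0.  ]
t 4.35 pos [522.3 132.9  80.9] rpy [-3.022e+00 -2.000e-03  1.407e+00] F [-1.  -0.1  0.4] gap 13.3
  goal [526.5 132.2  94. ] dp mm [ 4.2 -0.7 13. ] drot deg [ 1.68 10.19 -0.  ]
t 4.35 pos [522.3 132.9  80.9] rpy [-3.022e+00 -2.000e-03  1.407e+00] F [-1.  -0.1  0.4] gap 13.3
  goal [501.9 136.3  96.5] dp mm [-20.4   3.4  15.5] drot deg [ 1.68 10.19 -0.  ]
t 4.35 pos [522.3 132.9  80.9] rpy [-3.022e+00 -2.000e-03  1.407e+00] F [-1.  -0.1  0.4] gap 13.3
  goal [486.6 138.9 174.3] dp mm [-35.7   5.9  93.3] drot deg [-1.14 -6.77 -0.  ]
```

Request:
drive_tool --increments '[[[0.0008, 0, 0.003], [0.42, 2.5, 0], -1], [[0.0008, 0, 0.003], [0.42, 2.5, 0], -1], [[0.0008, 0, 0.003], [0.42, 2.5, 0], -1], [[0.0008, 0, 0.003], [0.42, 2.5, 0], -1], [[0, 0, 0.001], [0, 0, 0], -1]]'

```text
time_s: 4.85
position: [526.7, 132.3, 93.4]
ee_rot: [-2.843, -0.002, 1.406]
wrist_force: [0.6, -0.2, -1.3]
finger_gap: 13.2
```

```bash
python3 - <<'E'
from h import *
for a in [(83,58.5,.30),(58,61,.30)]:
    Rt,pt=tfl(*lidpose(*a)); delta(Rt,pt)
snap('scene','s2'); crop('s2',200,140,310,230,7,'s2c')
E
```

```text
t 4.85 pos [526.7 132.3  93.4] rpy [-2.843e+00 -2.000e-03  1.406e+00] F [ 0.6 -0.2 -1.3] gap 13.2
  goal [526.5 132.2  94. ] dp mm [-0.2 -0.1  0.6] drot deg [0.01 0.05 0.01]
t 4.85 pos [526.7 132.3  93.4] rpy [-2.843e+00 -2.000e-03  1.406e+00] F [ 0.6 -0.2 -1.3] gap 13.2
  goal [501.9 136.3  96.5] dp mm [-24.9   4.    3.1] drot deg [0.01 0.05 0.01]
```

View pics/s2c.png

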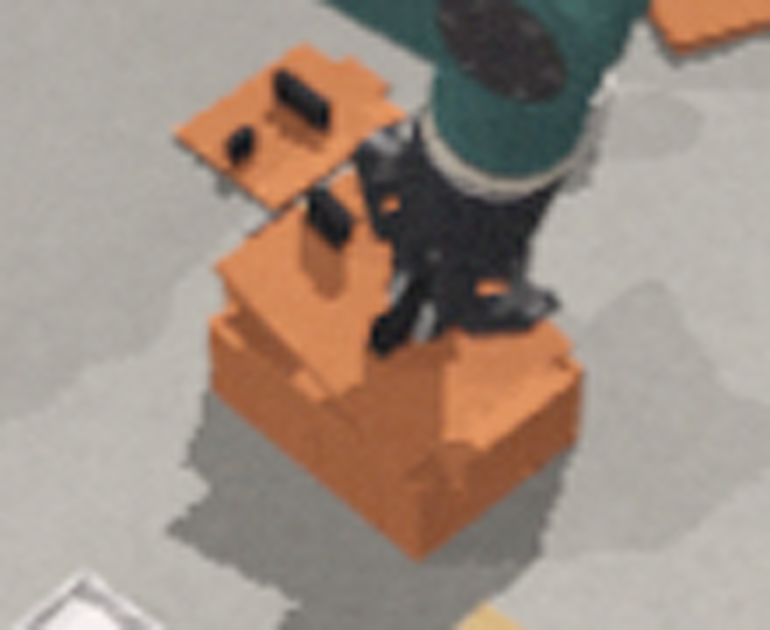

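The lid has tilted with the gripper, and its front is clear of the latch. Next I draw it out and lift it.

Request:
drive_tool --increments '[[[-0.005, 0.0008, 0.0005], [0, 0, 0], -1], [[-0.005, 0.0008, 0.0005], [0, 0, 0], -1], [[-0.005, 0.0008, 0.0005], [0, 0, 0], -1], [[-0.005, 0.0008, 0.0005], [0, 0, 0], -1], [[-0.006, 0.001, 0.001], [0, 0, 0], -1]]'

```text
time_s: 5.4
position: [497.6, 137.1, 96.2]
ee_rot: [-2.846, -0.002, 1.407]
wrist_force: [-0.2, -0.3, -0.8]
finger_gap: 13.0
```

Request:
drive_tool --increments '[[[-0.002, 0, 0.005], [0, 0, 0], -1], [[0, 0, 0.015], [0, 0, 0], -1], [[0, 0, 0.025], [0, 0, 0], -1], [[0, 0, 0.025], [-0.7, -4.2, 0], -1], [[0, 0, 0.02], [-0.7, -4.2, 0], -1]]'

```text
time_s: 5.9
position: [493.0, 136.6, 188.2]
ee_rot: [-2.991, 0.001, 1.406]
wrist_force: [0.3, 0.6, -1.4]
finger_gap: 13.2
```

```bash
python3 - <<'E'
from h import *
s=read_state()
Rz=Ro.from_euler('z',-.165); TR=np.array([558.8,-143.2])
# lid on tray: lid plate span x -80..84 -> centre at +2
p=np.array([TR[0],TR[1],3.])-Rz.apply([2,0,0])
Rt,pt=tfl(Rz,p); delta(Rt,pt); 
snap('scene','s3'); cv2.imwrite('pics/s3b.png',cv2.resize(cv2.imread('pics/s3.png'),(800,600),interpolation=2))
E
```

```text
t 5.9 pos [493.  136.6 188.2] rpy [-2.991e+00  1.000e-03  1.406e+00] F [ 0.3  0.6 -1.4] gap 13.2
  goal [ 567.  -142.9   17.3] dp mm [  74.1 -279.5 -170.9] drot deg [-1.27 -8.57  0.06]
```

View pics/s3b.png

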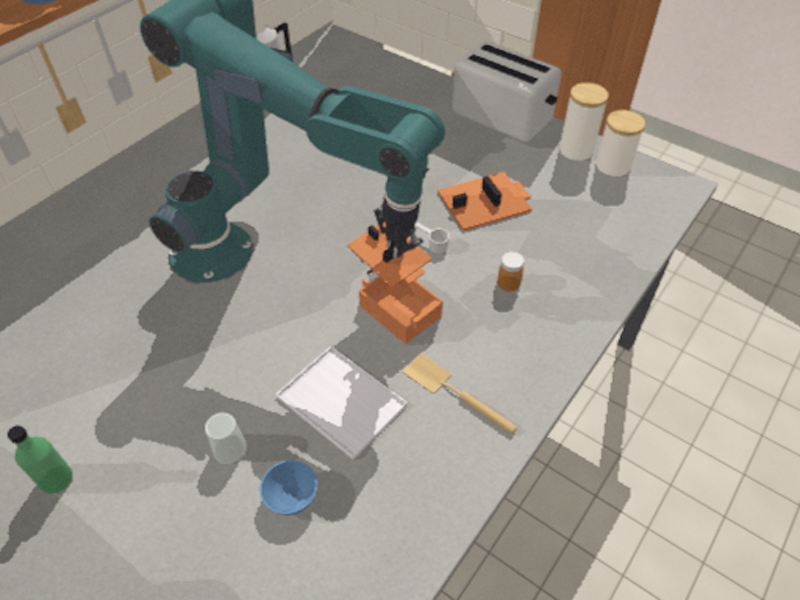

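Request:
drive_tool --increments '[[[0.01, -0.03, 0], [-0.2, -1.2, 0], -1], [[0.011, -0.042, 0], [-0.2, -1.2, 0], -1], [[0.011, -0.042, -0.005], [-0.2, -1.2, 0], -1], [[0.011, -0.042, -0.01], [-0.2, -1.2, 0], -1], [[0.011, -0.042, -0.015], [-0.2, -1.2, 0], -1]]'

```text
time_s: 6.45
position: [550.5, -60.9, 173.4]
ee_rot: [-3.124, -0.007, 1.421]
wrist_force: [0.3, -0.4, -2.6]
finger_gap: 12.9
```

Request:
drive_tool --increments '[[[0.01, -0.035, -0.02], [-0.2, -1.2, 0], -1], [[0.008, -0.025, -0.025], [0, -0.8, 0], -1], [[0.002, -0.01, -0.025], [0, 0, 0], -1], [[0, 0, -0.02], [0, 0, 0], -1], [[0, 0, 0], [0, 0, 0], -1]]'

```text
time_s: 6.95
position: [570.1, -141.4, 80.2]
ee_rot: [3.127, -0.01, 1.41]
wrist_force: [-0.9, -0.4, -1.9]
finger_gap: 12.8
```

```bash
python3 - <<'E'
from h import *
Rz=Ro.from_euler('z',-.165); TR=np.array([558.8,-143.2])
p=np.array([TR[0],TR[1],3.])-Rz.apply([2,0,0])
Rt,pt=tfl(Rz,p); delta(Rt,pt); 
s=read_state(); snap('wrist','w4'); snap('top','top4'); snap('scene','s4'); crop('s4',150,190,290,310,5,'s4c')
E
```

```text
t 6.95 pos [ 570.1 -141.4   80.2] rpy [ 3.127 -0.01   1.41 ] F [-0.9 -0.4 -1.9] gap 12.8
  goal [ 567.  -142.9   17.3] dp mm [ -3.   -1.6 -63. ] drot deg [-0.32  0.85 -0.17]
```

View pics/w4.png

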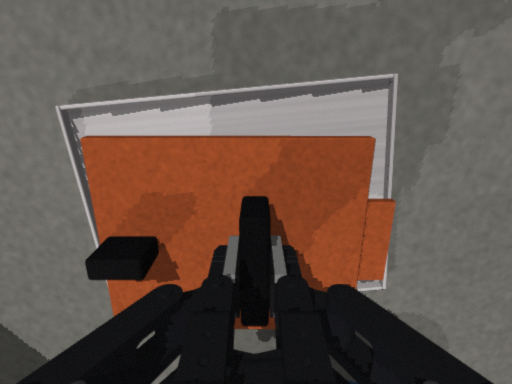

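View pics/s4c.png

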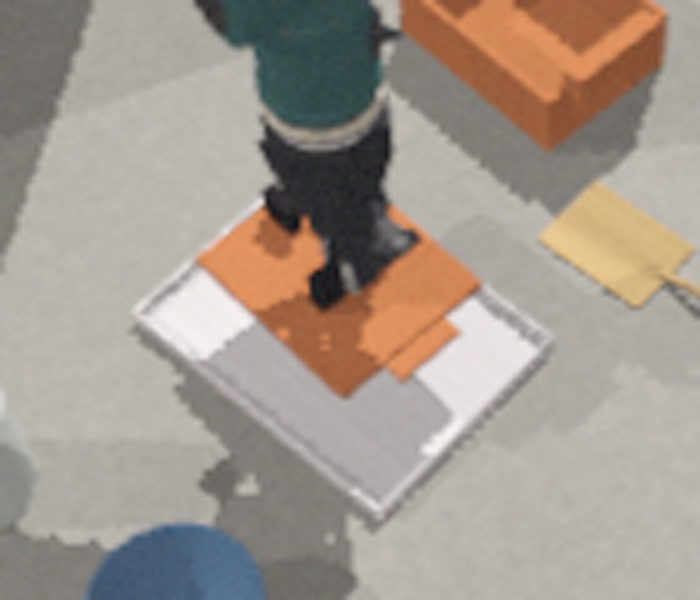

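Request:
drive_tool --increments '[[[-0.0015, -0.001, -0.015], [-0.3, 0.8, 0], -1], [[-0.0015, -0.001, -0.02], [0, 0, 0], -1], [[0, 0, -0.012], [0, 0, 0], -1], [[0, 0, -0.005], [0, 0, 0], -1], [[0, 0, -0.003], [0, 0, 0], -1]]'

```text
time_s: 7.6
position: [574.4, -142.6, 34.0]
ee_rot: [3.12, 0.002, 1.416]
wrist_force: [0.4, 0.3, -1.2]
finger_gap: 12.9
```

```bash
python3 - <<'E'
from h import *
Rz=Ro.from_euler('z',-.165); TR=np.array([558.8,-143.2])
p=np.array([TR[0],TR[1],3.])-Rz.apply([2,0,0])
Rt,pt=tfl(Rz,p); delta(Rt,pt); 
E
```

```text
t 7.6 pos [ 574.4 -142.6   34. ] rpy [3.120e+00 2.000e-03 1.416e+00] F [ 0.4  0.3 -1.2] gap 12.9
  goal [ 567.  -142.9   17.3] dp mm [ -7.4  -0.3 -16.8] drot deg [ 0.43  1.13 -0.48]
```

Request:
drive_tool --increments '[[[-0.003, 0, -0.006], [0.4, 0.6, -0.4], -1], [[-0.003, 0, -0.005], [0, 0.5, 0], -1], [[-0.001, 0, -0.003], [0, 0, 0], -1], [[0, 0, -0.001], [0, 0, 0], -1], [[0, 0, 0], [0, 0, 0], -1]]'

```text
time_s: 8.1
position: [567.6, -142.7, 19.3]
ee_rot: [3.141, -0.001, 1.408]
wrist_force: [0.0, 0.8, -1.2]
finger_gap: 13.5
```

Request:
drive_tool --increments '[[[0, 0, -0.001], [0, 0.1, 0], -1], [[0, 0, -0.001], [0, 0, 0], -1], [[0, 0, -0.001], [0, 0, 0], -1], [[0, 0, 0], [0, 0, 0], -1], [[0, 0, 0], [0, 0, 0], -1]]'

```text
time_s: 8.6
position: [567.9, -142.8, 19.0]
ee_rot: [3.141, -0.001, 1.408]
wrist_force: [-0.3, 0.8, 1.0]
finger_gap: 13.2
```

```bash
python3 - <<'E'
from h import *
Rz=Ro.from_euler('z',-.165); TR=np.array([558.8,-143.2])
p=np.array([TR[0],TR[1],3.])-Rz.apply([2,0,0])
Rt,pt=tfl(Rz,p); delta(Rt,pt); 
E
```

```text
t 8.6 pos [ 567.9 -142.8   19. ] rpy [ 3.141e+00 -1.000e-03  1.408e+00] F [-0.3  0.8  1. ] gap 13.2
  goal [ 567.  -142.9   17.3] dp mm [-0.9 -0.1 -1.7] drot deg [ 0.05 -0.02 -0.06]
```

The lid is down flat: contact came at TCP z of 19, and the wrist force changed sign. I release it and look.

Request:
drive_tool --increments '[[[0, 0, 0], [0, 0, 0], 0.1], [[0, 0, 0], [0, 0, 0], 0.1], [[0, 0, 0], [0, 0, 0], 0.1], [[0, 0, 0.01], [0, 0, 0], 0.1], [[0, 0, 0.03], [0, 0, 0], 0.1]]'

```text
time_s: 9.1
position: [565.7, -142.1, 54.6]
ee_rot: [-3.135, -0.002, 1.408]
wrist_force: [0.1, 0.3, -1.3]
finger_gap: 47.1
```

Request:
drive_tool --increments '[[[-0.004, 0.02, 0.04], [0, 0, 4], 0.5], [[-0.008, 0.035, 0.03], [0, 0, 7.5], 1], [[-0.009, 0.041, 0.015], [0, 0, 7.5], 1], [[-0.009, 0.041, 0.01], [0, 0, 7.5], 1], [[-0.009, 0.041, 0.005], [0, 0, 7.5], 1]]'

```text
time_s: 9.6
position: [529.3, 35.2, 166.9]
ee_rot: [3.134, 0.006, 2.014]
wrist_force: [0.5, 0.1, -0.4]
finger_gap: 85.3
```

Request:
drive_tool --increments '[[[-0.009, 0.041, 0], [0, 0, 7.5], 1], [[-0.009, 0.041, 0], [0, 0, 7.5], 1], [[-0.009, 0.041, 0], [0, 0, 7.5], 1], [[-0.009, 0.041, 0], [0, 0, 7.5], 1], [[-0.009, 0.041, 0], [0, 0, 7.5], 1]]'

```text
time_s: 10.1
position: [483.9, 248.6, 175.4]
ee_rot: [3.122, 0.015, 2.695]
wrist_force: [0.4, 0.6, 0.4]
finger_gap: 85.5
```

```bash
python3 - <<'E'
from h import *
s=read_state()
Rt=Ro.from_euler('xyz',[np.pi,0,np.pi-.069]); delta(Rt,[461.3,363.7,100])
snap('top','top5'); crop('top5',200,140,375,270,4.5,'top5c')
E
```

```text
t 10.1 pos [483.9 248.6 175.4] rpy [3.122 0.015 2.695] F [0.4 0.6 0.4] gap 85.5
  goal [461.3 363.7 100. ] dp mm [-22.6 115.1 -75.4] drot deg [-0.87  1.11 21.62]
```

View pics/top5c.png

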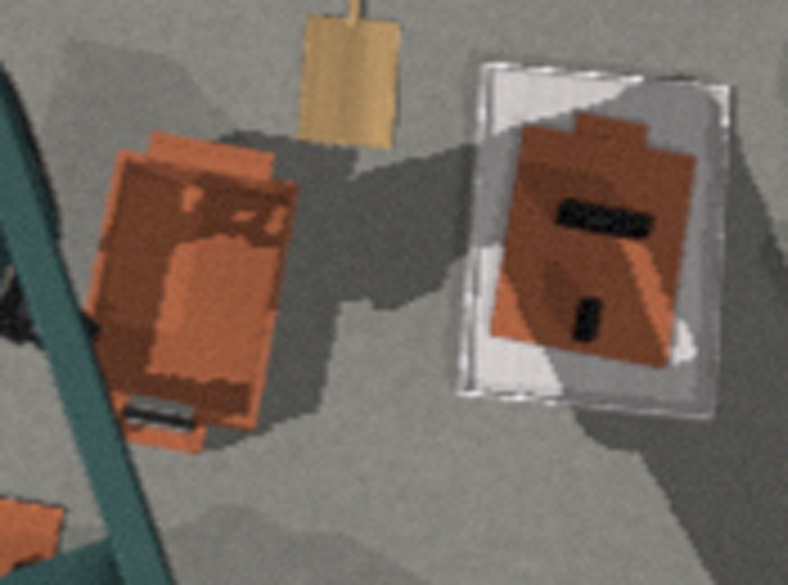

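The top view shows the lid flat and upright well inside the tray, and the caddy open. On to the cup.

Request:
drive_tool --increments '[[[-0.006, 0.035, -0.015], [-0.2, 0.2, 7], 1], [[-0.006, 0.035, -0.02], [-0.2, 0.2, 6], 1], [[-0.005, 0.02, -0.02], [-0.2, 0.2, 5], 1], [[-0.003, 0.01, -0.01], [0, 0, 2], 1], [[0, 0.003, 0], [0, 0, 0], 1]]'

```text
time_s: 10.65
position: [461.7, 364.5, 114.2]
ee_rot: [3.124, 0.011, 3.07]
wrist_force: [0.1, 0.3, -0.2]
finger_gap: 85.1
```

```bash
python3 - <<'E'
from h import *
Rt=Ro.from_euler('xyz',[np.pi,0,np.pi-.069]); delta(Rt,[461.3,363.7,100])
snap('wrist','w5')
im=cv2.imread('pics/w5.png')
Rz=Ro.from_euler('z',-.069)
def c(r,z,col):
    q=np.array([proj('w5',np.array([461.3+r*np.cos(a),363.7+r*np.sin(a),z])) for a in np.linspace(0,6.28,40)]).astype(int); cv2.polylines(im,[q],True,col,1)
c(27,40,(0,255,0)); c(24,0,(255,255,0))
q=np.array([proj('w5',np.array([461.3,363.7,0])+Rz.apply(v)) for v in [(-76,6,38.5),(-76,-6,38.5),(-27,-6,38.5),(-27,6,38.5)]]).astype(int); cv2.polylines(im,[q],True,(0,255,0),1)
cv2.imwrite('pics/ow5.png',cv2.resize(im,(768,576)))
E
```

```text
t 10.65 pos [461.7 364.5 114.2] rpy [3.124 0.011 3.07 ] F [ 0.1  0.3 -0.2] gap 85.1
  goal [461.3 363.7 100. ] dp mm [ -0.4  -0.8 -14.2] drot deg [-0.98  0.71  0.16]
```

View pics/ow5.png

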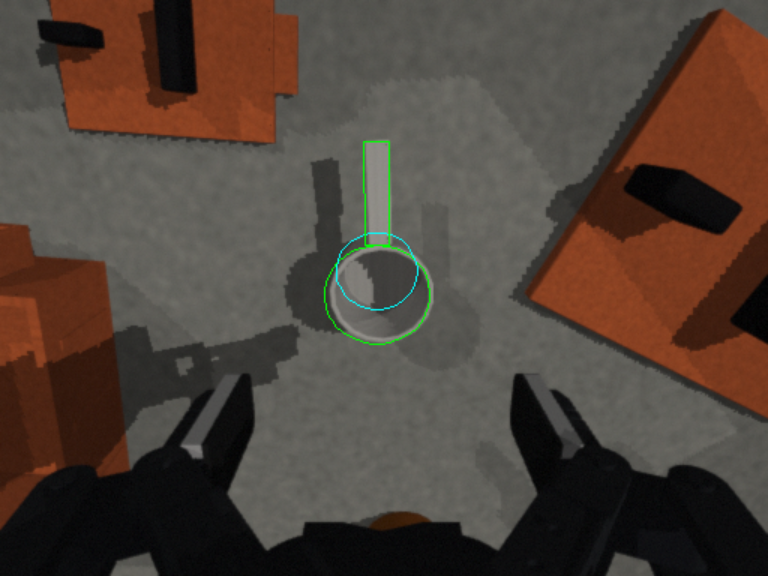

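```bash
python3 - <<'E'
from h import *
for a in((125,276),(213,332),(161,406),(252,345)): print(p2w('top0',*np.array(a)*.64,10).round(1))
# from wrist img corner
z=np.load('pics/w5.npz');R=Ro.from_euler('xyz',z['rot'])
for u,v in ((525,298),(768,420),(720,10),(275,143)):
    d=np.linalg.inv(z['K'])@[u/1.5,v/1.5,1]; M=z['M']; dw=R.apply(M[:3,:3]@d); c=z['pos']+R.apply(M[:3,3]); print((c+dw*(10-c[2])/dw[2]).round(1))
E
```

```text
[586.1 621.7  10. ]
[481.9 444.6  10. ]
[340.9 530.3  10. ]
[459. 369.  10.]
[480.6 449.2  10. ]
[579.8 612.4  10. ]
[338.7 537.5  10. ]
[383.9 316.6  10. ]
```

Request:
drive_tool --increments '[[[0, -0.001, -0.02], [-0.9, 0.7, 0], 0.7], [[0, 0, -0.03], [0, 0, 0], 0.7], [[0, 0, -0.025], [0, 0, 0], 0.7], [[0, 0, -0.015], [0, 0, 0], 0.7], [[0, 0, -0.004], [0, 0, 0], 0.7]]'

```text
time_s: 11.2
position: [467.7, 359.1, 21.1]
ee_rot: [3.138, 0.009, 3.057]
wrist_force: [-0.8, -0.0, 0.4]
finger_gap: 72.7
```

```bash
python3 - <<'E'
from h import *
Rt=Ro.from_euler('xyz',[np.pi,0,np.pi-.069]); delta(Rt,[461.3,363.7,8])
E
```

```text
t 11.2 pos [467.7 359.1  21.1] rpy [3.138 0.009 3.057] F [-0.8 -0.   0.4] gap 72.7
  goal [461.3 363.7   8. ] dp mm [ -6.4   4.6 -13.1] drot deg [-0.16  0.55  0.89]
```

Request:
drive_tool --increments '[[[-0.004, 0.003, -0.003], [0, 0.5, 0.8], 0.7], [[-0.002, 0.002, -0.004], [0, 0, 0], 0.7], [[0, 0, -0.003], [0, 0, 0], 0.7], [[0, 0, -0.001], [0, 0, 0], 0.7], [[0, 0, 0], [0, 0, 0], 0.7]]'

```text
time_s: 11.7
position: [463.6, 363.5, 11.4]
ee_rot: [3.137, 0.003, 3.068]
wrist_force: [-0.4, 0.0, -0.1]
finger_gap: 72.4
```

Request:
drive_tool --increments '[[[0, 0, 0], [0, 0, 0], -1], [[0, 0, 0], [0, 0, 0], -1], [[0, 0, 0], [0, 0, 0], -1], [[0, 0, 0], [0, 0, 0], -1], [[0, 0, 0], [0, 0, 0], -1]]' --grip_force 25

```text
time_s: 12.2
position: [464.2, 364.1, 12.7]
ee_rot: [3.136, 0.005, 3.069]
wrist_force: [0.2, 0.5, -0.5]
finger_gap: 53.0
```

```bash
python3 - <<'E'
from h import *
Rt=Ro.from_euler('xyz',[np.pi,0,np.pi-.069]); delta(Rt,[461.3,363.7,8])
snap('wrist','w6')
E
```

```text
t 12.2 pos [464.2 364.1  12.7] rpy [3.136 0.005 3.069] F [ 0.2  0.5 -0.5] gap 53.0
  goal [461.3 363.7   8. ] dp mm [-2.9 -0.4 -4.7] drot deg [-0.29  0.31  0.23]
```

View pics/w6.png

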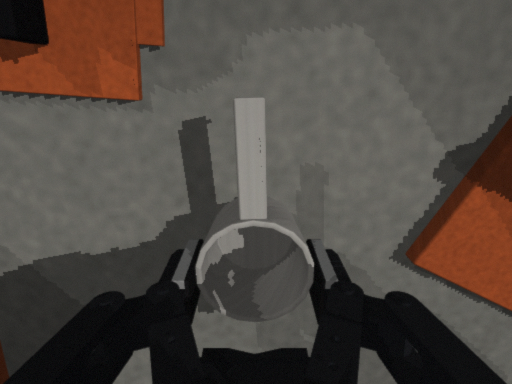

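Request:
drive_tool --increments '[[[0, 0, 0.01], [0, 0, 0], -1], [[0, 0, 0.025], [0, 0, 0], -1], [[0, 0, 0.035], [0, 0, 0], -1], [[0.004, -0.01, 0.03], [0, 0, 0], -1], [[0.01, -0.03, 0.02], [0, 0, -1], -1]]'

```text
time_s: 12.75
position: [473.3, 323.7, 133.0]
ee_rot: [-3.142, -0.005, 3.056]
wrist_force: [2.1, -1.0, -1.8]
finger_gap: 53.3
```

Request:
drive_tool --increments '[[[0.012, -0.038, 0.005], [0, 0, -1], -1], [[0.012, -0.038, 0], [0, 0, -1], -1], [[0.012, -0.038, 0], [0, 0, -1], -1], [[0.012, -0.038, 0], [0, 0, -1], -1], [[0.008, -0.025, 0], [0, 0, -0.5], -1]]'

```text
time_s: 13.25
position: [533.6, 142.4, 149.4]
ee_rot: [3.134, 0.011, 2.978]
wrist_force: [-0.2, 0.2, -1.6]
finger_gap: 53.0
```

Request:
drive_tool --increments '[[[0.003, -0.01, 0], [0, 0, 0], -1], [[0, 0, 0], [0, 0, 0], -1], [[0, 0, 0], [0, 0, 0], -1], [[0, 0, 0], [0, 0, 0], -1], [[0, 0, 0], [0, 0, 0], -1]]'

```text
time_s: 13.75
position: [536.6, 132.3, 151.1]
ee_rot: [3.132, 0.011, 2.976]
wrist_force: [0.2, 0.6, -2.0]
finger_gap: 52.9
```

```bash
python3 - <<'E'
from h import *
Rt=Ro.from_euler('xyz',[np.pi,0,np.pi-.165]); delta(Rt,[537,130,18])
snap('wrist','w7'); 
Rl,p=lidpose(84,-300,0)
overlay('w7','ow7',Rl,p,s=1.55)
E
```

```text
t 13.75 pos [536.6 132.3 151.1] rpy [3.132 0.011 2.976] F [ 0.2  0.6 -2. ] gap 52.9
  goal [537 130  18] dp mm [   0.4   -2.3 -133.1] drot deg [-0.43  0.73  0.  ]
```

View pics/ow7.png

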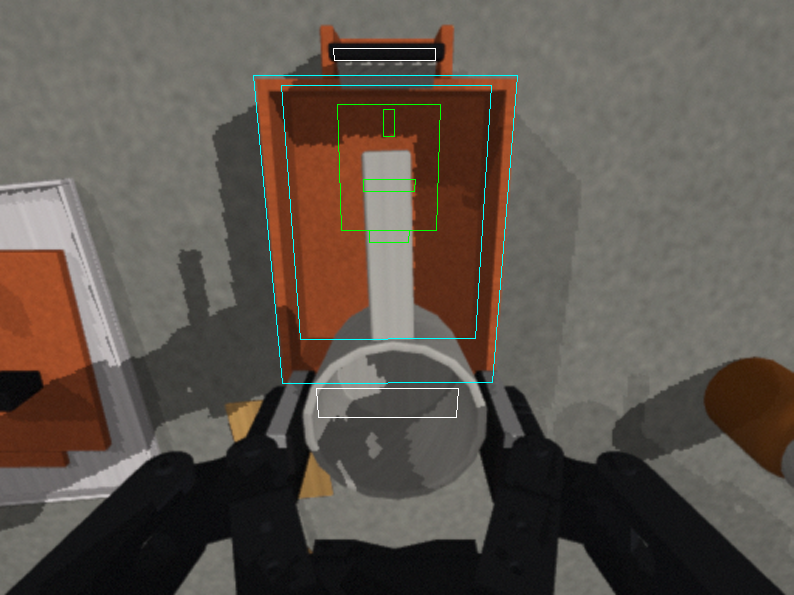

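Request:
drive_tool --increments '[[[0, -0.001, -0.014], [-0.4, 0.7, 0], -1], [[0, -0.001, -0.015], [0, 0, 0], -1], [[0, 0, -0.015], [0, 0, 0], -1], [[0, 0, -0.014], [0, 0, 0], -1], [[0, 0, -0.004], [0, 0, 0], -1]]'

```text
time_s: 14.3
position: [535.3, 133.3, 83.8]
ee_rot: [-3.141, -0.002, 2.982]
wrist_force: [-0.8, 0.4, -0.4]
finger_gap: 52.6
```

```bash
python3 - <<'E'
from h import *
Rt=Ro.from_euler('xyz',[np.pi,0,np.pi-.165]); delta(Rt,[537,130,18])
E
```

```text
t 14.3 pos [535.3 133.3  83.8] rpy [-3.141e+00 -2.000e-03  2.982e+00] F [-0.8  0.4 -0.4] gap 52.6
  goal [537 130  18] dp mm [  1.7  -3.3 -65.8] drot deg [ 0.01 -0.15 -0.3 ]
```

Request:
drive_tool --increments '[[[0.002, -0.003, -0.004], [0, 0, -0.3], -1], [[0, -0.001, -0.01], [0, 0, 0], -1], [[0, -0.001, -0.012], [0, 0, 0], -1], [[0, -0.001, -0.012], [0, 0, 0], -1], [[0, 0, -0.006], [0, 0, 0], -1]]'

```text
time_s: 14.8
position: [538.0, 127.0, 36.7]
ee_rot: [-3.141, -0.001, 2.976]
wrist_force: [-1.4, 0.5, -1.7]
finger_gap: 53.1
```

```bash
python3 - <<'E'
from h import *
Rt=Ro.from_euler('xyz',[np.pi,0,np.pi-.165]); delta(Rt,[537,130,18])
E
```

```text
t 14.8 pos [538.  127.   36.7] rpy [-3.141e+00 -1.000e-03  2.976e+00] F [-1.4  0.5 -1.7] gap 53.1
  goal [537 130  18] dp mm [ -1.    3.  -18.7] drot deg [ 0.02 -0.08  0.01]
```

Request:
drive_tool --increments '[[[-0.001, 0.003, -0.005], [0, 0, 0], -1], [[0, 0.001, -0.005], [0, 0, 0], -1], [[0, 0, -0.004], [0, 0, 0], -1], [[0, 0, -0.002], [0, 0, 0], -1], [[0, 0, -0.001], [0, 0, 0], -1]]'

```text
time_s: 15.3
position: [536.7, 131.4, 17.7]
ee_rot: [-3.141, -0.002, 2.976]
wrist_force: [-1.2, -1.2, 4.6]
finger_gap: 52.8
```

Request:
drive_tool --increments '[[[0, 0, -0.001], [0, 0, 0], -1], [[0, 0, -0.001], [0, 0, 0], -1], [[0, 0, -0.001], [0, 0, 0], -1], [[0, 0, 0], [0, 0, 0], -1], [[0, 0, 0], [0, 0, 0], -1]]'

```text
time_s: 15.8
position: [538.0, 131.5, 17.8]
ee_rot: [3.141, 0.001, 2.977]
wrist_force: [-0.7, 0.4, 1.3]
finger_gap: 52.9
```

```bash
python3 - <<'E'
from h import *
Rt=Ro.from_euler('xyz',[np.pi,0,np.pi-.165]); delta(Rt,[537,130,18])
E
```

```text
t 15.8 pos [538.  131.5  17.8] rpy [3.141e+00 1.000e-03 2.977e+00] F [-0.7  0.4  1.3] gap 52.9
  goal [537 130  18] dp mm [-1.  -1.5  0.2] drot deg [-0.    0.08 -0.  ]
```

Request:
drive_tool --increments '[[[0, 0, 0], [0, 0, 0], 0.45], [[0, 0, 0], [0, 0, 0], 0.45], [[0, 0, 0], [0, 0, 0], 0.45], [[0, 0, 0], [0, 0, 0], 0.45], [[0, 0, 0.004], [0, 0, 0], 0.45]]'

```text
time_s: 16.3
position: [538.0, 131.5, 20.5]
ee_rot: [3.141, 0.001, 2.976]
wrist_force: [-0.5, -0.5, -0.2]
finger_gap: 61.7
```

Request:
drive_tool --increments '[[[0, -0.001, 0.008], [0, 0, 0], 0.45], [[0, -0.001, 0.012], [0, 0, 0], 0.45], [[0, 0, 0.012], [0, 0, 0], 0.45], [[0, 0, 0.015], [0, 0, 0], 0.45], [[0, 0, 0.02], [0, 0, 0], 0.45]]'

```text
time_s: 16.8
position: [536.8, 129.0, 91.2]
ee_rot: [-3.141, -0.002, 2.976]
wrist_force: [-0.9, 0.1, 0.6]
finger_gap: 61.9
```

Request:
drive_tool --increments '[[[0, 0, 0.03], [0, 0, 0], 0.3], [[0, 0, 0.03], [0, 0, 0], 0.2], [[0, 0, 0.02], [0, 0, 0], 0.2], [[0, 0, 0], [0, 0, 0], 0.2], [[0, 0, 0], [0, 0, 0], 0.2]]'

```text
time_s: 17.3
position: [538.9, 129.2, 184.3]
ee_rot: [3.138, 0.012, 2.976]
wrist_force: [-0.4, -0.2, 0.2]
finger_gap: 51.1
```

```bash
python3 - <<'E'
from h import *
Rr=Ro.from_euler('xyz',[3.141,-.001,1.408]); delta(Rr,[567.9,-142.8,19.0])
snap('wrist','w8'); 
E
```

```text
t 17.3 pos [538.9 129.2 184.3] rpy [3.138 0.012 2.976] F [-0.4 -0.2  0.2] gap 51.1
  goal [ 567.9 -142.8   19. ] dp mm [  29.  -272.  -165.3] drot deg [  0.56   0.64 -89.84]
```

View pics/w8.png

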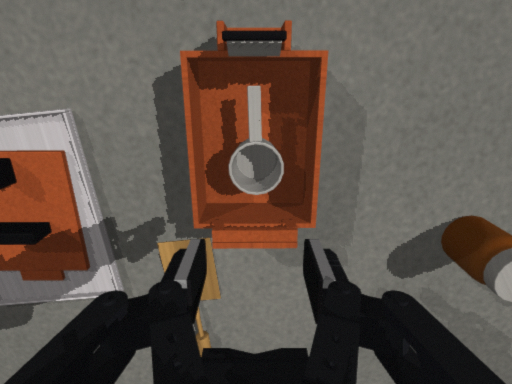

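The cup stands upright inside the caddy at (256,167) with its handle at (254,110). Back to the lid.

Request:
drive_tool --increments '[[[0.002, -0.023, 0], [0.05, 0.05, -7.5], 0.2], [[0.002, -0.023, 0], [0.05, 0.05, -7.5], 0.2], [[0.002, -0.023, 0], [0.05, 0.05, -7.5], 0.2], [[0.002, -0.023, 0], [0.05, 0.05, -7.5], 0.2], [[0.002, -0.023, -0.005], [0.05, 0.05, -7.5], 0.2]]'

```text
time_s: 17.85
position: [545.3, 13.7, 171.8]
ee_rot: [3.141, -0.004, 2.303]
wrist_force: [-0.2, -1.0, 0.0]
finger_gap: 51.3
```

Request:
drive_tool --increments '[[[0.002, -0.023, -0.01], [0.05, 0.05, -7.5], 0.2], [[0.002, -0.023, -0.01], [0.05, 0.05, -7.5], 0.2], [[0.002, -0.023, -0.01], [0.05, 0.05, -7.5], 0.2], [[0.002, -0.023, -0.01], [0.05, 0.05, -7.5], 0.2], [[0.002, -0.023, -0.01], [0.05, 0.05, -7.5], 0.2]]'

```text
time_s: 18.35
position: [550.9, -105.0, 111.5]
ee_rot: [-3.127, -0.017, 1.62]
wrist_force: [0.3, 0.3, 0.1]
finger_gap: 51.0
```

Request:
drive_tool --increments '[[[0.002, -0.018, -0.005], [0.05, 0.05, -7.5], 0.2], [[0.002, -0.012, -0.005], [0.05, 0.05, -4], 0.2], [[0, 0, 0], [0, 0, 0], 0.2], [[0, 0, 0], [0, 0, 0], 0.2], [[0, 0, 0], [0, 0, 0], 0.2]]'

```text
time_s: 18.85
position: [548.7, -136.7, 90.5]
ee_rot: [-3.106, -0.022, 1.407]
wrist_force: [0.1, -0.1, -0.4]
finger_gap: 51.2
```

```bash
python3 - <<'E'
from h import *
Rr=Ro.from_euler('xyz',[3.141,-.001,1.408]); delta(Rr,[567.9,-142.8,19.0])
snap('wrist','w9')
Rl=Rr*Gr.inv(); p=np.array([567.9,-142.8,19.])-Rl.apply(Gp); overlay('w9','ow9',Rl,p,s=1.5)
E
```

```text
t 18.85 pos [ 548.7 -136.7   90.5] rpy [-3.106 -0.022  1.407] F [ 0.1 -0.1 -0.4] gap 51.2
  goal [ 567.9 -142.8   19. ] dp mm [ 19.2  -6.1 -71.5] drot deg [-1.54 -1.83  0.02]
```

View pics/ow9.png

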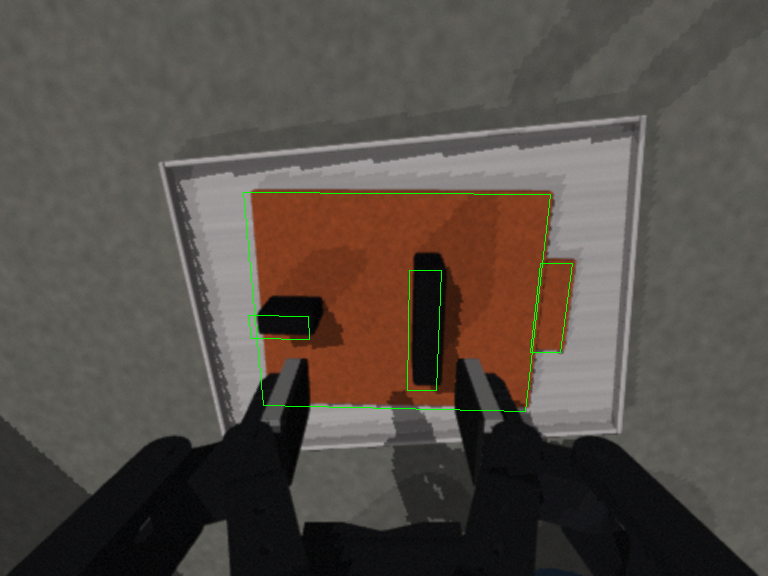

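Request:
drive_tool --increments '[[[0.008, -0.003, -0.006], [-0.8, -0.9, 0], 0.2], [[0.008, -0.003, -0.008], [-0.7, -0.9, 0], 0.2], [[0.003, 0, -0.01], [0, 0, 0], 0.2], [[0, 0, -0.01], [0, 0, 0], 0.2], [[0, 0, -0.003], [0, 0, 0], 0.2]]'

```text
time_s: 19.4
position: [570.6, -140.3, 52.9]
ee_rot: [3.134, 0.0, 1.414]
wrist_force: [-0.4, -0.2, 0.1]
finger_gap: 51.0
```

```bash
python3 - <<'E'
from h import *
Rr=Ro.from_euler('xyz',[3.141,-.001,1.408]); delta(Rr,[567.9,-142.8,19.0])
E
```

```text
t 19.4 pos [ 570.6 -140.3   52.9] rpy [3.134 0.    1.414] F [-0.4 -0.2  0.1] gap 51.0
  goal [ 567.9 -142.8   19. ] dp mm [ -2.7  -2.5 -33.9] drot deg [ 0.14  0.36 -0.34]
```

Request:
drive_tool --increments '[[[-0.002, -0.002, -0.006], [0.1, 0.4, -0.3], 0.2], [[-0.001, 0, -0.008], [0, 0, 0], 0.2], [[0, 0, -0.007], [0, 0, 0], 0.2], [[0, 0, -0.003], [0, 0, 0], 0.2], [[0, 0, 0], [0, 0, 0], 0.2]]'

```text
time_s: 19.9
position: [566.4, -142.2, 25.7]
ee_rot: [-3.139, -0.001, 1.408]
wrist_force: [0.2, -0.8, 0.9]
finger_gap: 51.4
```

```bash
python3 - <<'E'
from h import *
Rr=Ro.from_euler('xyz',[3.141,-.001,1.408]); delta(Rr,[567.9,-142.8,19.0])
E
```

```text
t 19.9 pos [ 566.4 -142.2   25.7] rpy [-3.139e+00 -1.000e-03  1.408e+00] F [ 0.2 -0.8  0.9] gap 51.4
  goal [ 567.9 -142.8   19. ] dp mm [ 1.5 -0.6 -6.7] drot deg [-0.02 -0.2  -0.01]
```

Request:
drive_tool --increments '[[[0.001, -0.0005, -0.003], [0, -0.2, 0], 0.2], [[0, 0, -0.002], [0, 0, 0], 0.2], [[0, 0, -0.001], [0, 0, 0], 0.2], [[0, 0, 0], [0, 0, 0], 0.2], [[0, 0, 0], [0, 0, 0], 0.2]]'

```text
time_s: 20.4
position: [568.2, -143.1, 20.2]
ee_rot: [3.139, -0.001, 1.408]
wrist_force: [-0.6, 0.1, 0.1]
finger_gap: 51.3
```

```bash
python3 - <<'E'
from h import *
Rr=Ro.from_euler('xyz',[3.141,-.001,1.408]); delta(Rr,[567.9,-142.8,19.0])
E
```

```text
t 20.4 pos [ 568.2 -143.1   20.2] rpy [ 3.139e+00 -1.000e-03  1.408e+00] F [-0.6  0.1  0.1] gap 51.3
  goal [ 567.9 -142.8   19. ] dp mm [-0.3  0.3 -1.2] drot deg [ 0.03  0.13 -0.  ]
```

Request:
drive_tool --increments '[[[0, 0, -0.002], [0, 0, 0], 0.2], [[0, 0, -0.002], [0, 0, 0], 0.2], [[0, 0, -0.001], [0, 0, 0], 0.2], [[0, 0, 0], [0, 0, 0], 0.2], [[0, 0, 0], [0, 0, 0], 0.2]]'

```text
time_s: 20.9
position: [568.5, -143.1, 15.2]
ee_rot: [3.138, -0.001, 1.408]
wrist_force: [-0.1, 1.0, 0.4]
finger_gap: 51.2
```

Request:
drive_tool --increments '[[[0, 0, 0], [0, 0, 0], -1], [[0, 0, 0], [0, 0, 0], -1], [[0, 0, 0], [0, 0, 0], -1], [[0, 0, 0], [0, 0, 0], -1], [[0, 0, 0], [0, 0, 0], -1]]' --grip_force 60

```text
time_s: 21.4
position: [568.8, -143.2, 15.5]
ee_rot: [3.137, -0.001, 1.408]
wrist_force: [0.3, 0.9, -1.4]
finger_gap: 13.0
```

```bash
python3 - <<'E'
from h import *
s=read_state(); print(s['position'],s['ee_rot'],s['wrist_force'])
snap('wrist','w10')
Rl=Ro.from_euler('z',-.163)
p=np.append((np.array(s['position'])-Rl.apply([8,1.6,0]))[:2],3.)
overlay('w10','ow10',Rl,p,s=1.5)
E
```

```text
[ 568.75468748 -143.18841549   15.54275951] [ 3.13721897e+00 -7.60355503e-04  1.40813730e+00] [ 0.31425843  0.90206488 -1.3899853 ]
```

View pics/ow10.png

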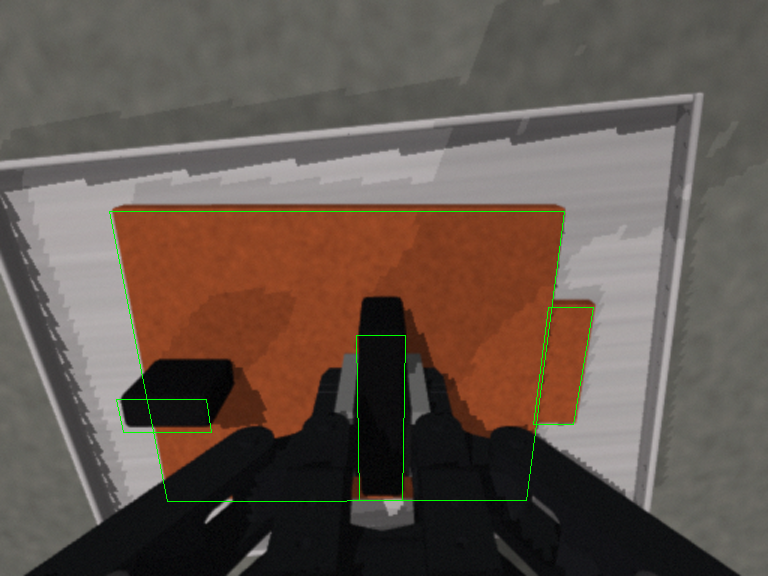

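```bash
cat >> h.py <<'E'
RlT=Ro.from_euler('z',-.163); RtT=Ro.from_euler('xyz',[3.137,-.001,1.408])
G2r=RlT.inv()*RtT; G2p=np.array([7.8,1.0,12.5])
def t2(tipx,tipz,th,tipy=0):
    Rl,p=lidpose(tipx,tipz,th,tipy); return Rl*G2r, p+Rl.apply(G2p)
def lidnow(cad=CAD,yaw=YAW):
    s=read_state(); R=Ro.from_euler('xyz',s['ee_rot']); Rl=R*G2r.inv(); p=s['position']-Rl.apply(G2p)
    Rc=Ro.from_euler('z',-yaw); tip=Rc.apply(p+Rl.apply([84,0,0])-cad); fr=Rc.apply(p+Rl.apply([-80,0,0])-cad)
    print('lid tip',tip.round(1),'front',fr.round(1),'rpy',(Rc*Rl).as_euler('xyz').round(3)); return Rl,p
E
python3 - <<'E'
from h import *
for a in [(50,150,.24),(56,61,.24),(83,60,.24)]: delta(*t2(*a))
lidnow()
E
```

```text
t 21.45 pos [ 568.8 -143.2   15.6] rpy [ 3.137e+00 -1.000e-03  1.408e+00] F [ 0.3 -0.  -0.6] gap 12.9
  goal [489.3 137.7 180.3] dp mm [-79.5 280.9 164.7] drot deg [ 2.26 13.55 -0.12]
t 21.45 pos [ 568.8 -143.2   15.6] rpy [ 3.137e+00 -1.000e-03  1.408e+00] F [ 0.3 -0.  -0.6] gap 12.9
  goal [495.2 136.8  91.3] dp mm [-73.5 279.9  75.7] drot deg [ 2.26 13.55 -0.12]
t 21.45 pos [ 568.8 -143.2   15.6] rpy [ 3.137e+00 -1.000e-03  1.408e+00] F [ 0.3 -0.  -0.6] gap 12.9
  goal [521.9 132.3  90.3] dp mm [-46.9 275.5  74.7] drot deg [ 2.26 13.55 -0.12]
lid tip [ 179.7 -263.9    3. ] front [  15.7 -264.3    3.1] rpy [-0.     0.     0.002]
```

Request:
drive_tool --increments '[[[0, 0, 0.01], [0, 0, 0], -1], [[0, 0, 0.025], [0, 0, 0], -1], [[0, 0, 0.035], [0, 0, 0], -1], [[0, 0, 0.04], [0, 0, 0], -1], [[-0.004, 0.015, 0.04], [0, 0, 0], -1]]'

```text
time_s: 21.95
position: [557.4, -126.8, 161.3]
ee_rot: [-3.124, -0.004, 1.406]
wrist_force: [0.2, 1.1, -1.0]
finger_gap: 12.4
```

Request:
drive_tool --increments '[[[-0.01, 0.036, 0.01], [0.4, 2.2, 0], -1], [[-0.01, 0.038, 0.005], [0.4, 2.2, 0], -1], [[-0.01, 0.038, 0.005], [0.4, 2.2, 0], -1], [[-0.01, 0.038, 0], [0.4, 2.2, 0], -1], [[-0.01, 0.038, 0], [0.3, 2.2, 0], -1]]'

```text
time_s: 22.45
position: [509.2, 62.6, 196.2]
ee_rot: [-2.946, -0.002, 1.397]
wrist_force: [0.6, 0.3, -2.3]
finger_gap: 12.7
```

Request:
drive_tool --increments '[[[-0.009, 0.033, 0], [0.3, 1.5, 0], -1], [[-0.006, 0.022, 0], [0, 0, 0], -1], [[-0.002, 0.008, 0], [0, 0, 0], -1], [[0, 0, 0], [0, 0, 0], -1], [[0, 0, 0], [0, 0, 0], -1]]'

```text
time_s: 22.95
position: [490.6, 131.5, 198.3]
ee_rot: [-2.921, -0.003, 1.404]
wrist_force: [0.9, -1.2, -1.0]
finger_gap: 12.7
```

```bash
python3 - <<'E'
from h import *
for a in [(50,150,.24),(56,61,.24)]: delta(*t2(*a))
Rl,p=lidnow(); snap('wrist','w11'); overlay('w11','ow11',Rl,p,s=1.5)
E
```

```text
t 22.95 pos [490.6 131.5 198.3] rpy [-2.921 -0.003  1.404] F [ 0.9 -1.2 -1. ] gap 12.7
  goal [489.3 137.7 180.3] dp mm [ -1.3   6.3 -18. ] drot deg [0.04 0.84 0.1 ]
t 22.95 pos [490.6 131.5 198.3] rpy [-2.921 -0.003  1.404] F [ 0.9 -1.2 -1. ] gap 12.7
  goal [495.2 136.8  91.3] dp mm [   4.6    5.3 -107. ] drot deg [0.04 0.84 0.1 ]
lid tip [ 52.8  -6.1 169.1] front [-107.1   -5.8  205.7] rpy [ 0.002  0.225 -0.001]
```

View pics/ow11.png

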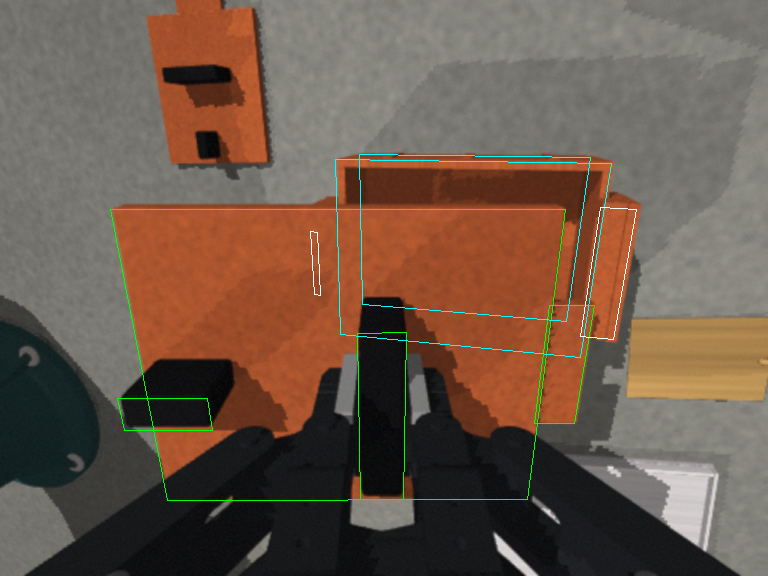

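Request:
drive_tool --increments '[[[0, 0.003, -0.012], [0, 0.8, 0.1], -1], [[0, 0.002, -0.015], [0, 0, 0], -1], [[0, 0, -0.015], [0, 0, 0], -1], [[0, 0, -0.013], [0, 0, 0], -1], [[0, 0, -0.005], [0, 0, 0], -1]]'

```text
time_s: 23.5
position: [491.3, 132.7, 132.3]
ee_rot: [-2.905, 0.001, 1.399]
wrist_force: [0.8, -1.1, -2.4]
finger_gap: 12.9
```

```bash
python3 - <<'E'
from h import *
delta(*t2(56,61,.24)); lidnow()
E
```

```text
t 23.5 pos [491.3 132.7 132.3] rpy [-2.905e+00  1.000e-03  1.399e+00] F [ 0.8 -1.1 -2.4] gap 12.9
  goal [495.2 136.8  91.3] dp mm [  4.    4.1 -41.1] drot deg [ 0.12 -0.09  0.4 ]
lid tip [ 52.7  -5.2 102. ] front [-106.5   -4.   141.1] rpy [-0.002  0.241 -0.008]
```

Request:
drive_tool --increments '[[[0.001, 0.003, -0.007], [0.1, 0, 0.4], -1], [[0.001, 0.001, -0.01], [0, 0, 0], -1], [[0, 0, -0.01], [0, 0, 0], -1], [[0, 0, -0.006], [0, 0, 0], -1], [[0, 0, -0.001], [0, 0, 0], -1]]'

```text
time_s: 24.0
position: [493.0, 136.8, 94.0]
ee_rot: [-2.902, -0.0, 1.406]
wrist_force: [-0.4, -0.8, -1.6]
finger_gap: 12.7
```

```bash
python3 - <<'E'
from h import *
delta(*t2(60,60.5,.24)); lidnow()
E
```

```text
t 24.0 pos [493.  136.8  94. ] rpy [-2.902 -0.     1.406] F [-0.4 -0.8 -1.6] gap 12.7
  goal [499.2 136.1  90.8] dp mm [ 6.2 -0.7 -3.2] drot deg [ 0.02 -0.22 -0.01]
lid tip [53.7 -0.4 63.4] front [-105.5   -0.4  103. ] rpy [-0.001  0.244 -0.   ]
```

Request:
drive_tool --increments '[[[0.003, 0, -0.0015], [0, -0.2, 0], -1], [[0.003, -0.0005, -0.001], [0, 0, 0], -1], [[0.002, 0, 0], [0, 0, 0], -1], [[0.001, 0, 0], [0, 0, 0], -1], [[0, 0, 0], [0, 0, 0], -1]]'

```text
time_s: 24.5
position: [504.0, 136.3, 92.7]
ee_rot: [-2.909, -0.002, 1.406]
wrist_force: [-0.2, 0.2, -0.8]
finger_gap: 12.9
```

```bash
python3 - <<'E'
from h import *
delta(*t2(82,60.,.24)); Rl,p=lidnow(); snap('scene','s5'); crop('s5',200,140,310,230,7,'s5c'); snap('wrist','w12'); overlay('w12','ow12',Rl,p,s=1.5)
E
```

```text
t 24.5 pos [504.  136.3  92.7] rpy [-2.909e+00 -2.000e-03  1.406e+00] F [-0.2  0.2 -0.8] gap 12.9
  goal [520.9 132.5  90.3] dp mm [16.9 -3.8 -2.5] drot deg [ 0.    0.19 -0.01]
lid tip [64.8  1.  62.7] front [-94.6   1.  101.2] rpy [0.001 0.237 0.   ]
```

View pics/s5c.png

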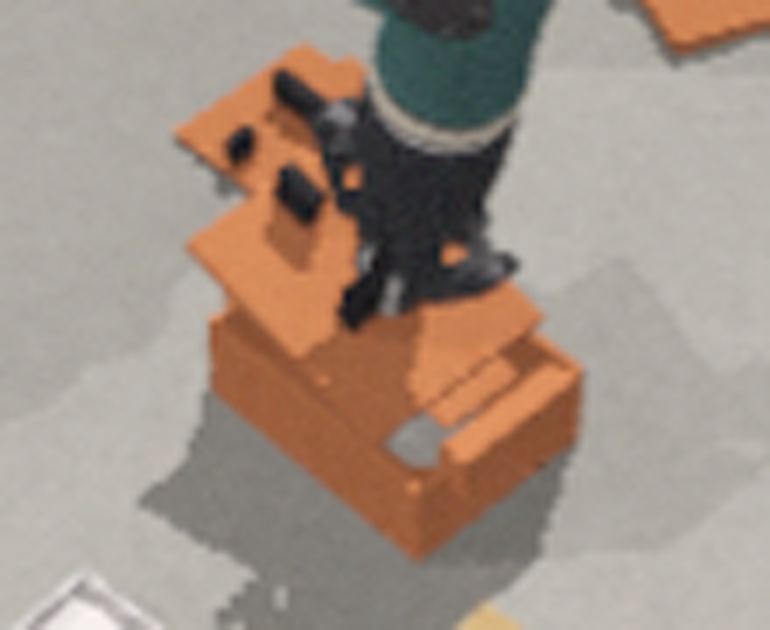

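View pics/ow12.png

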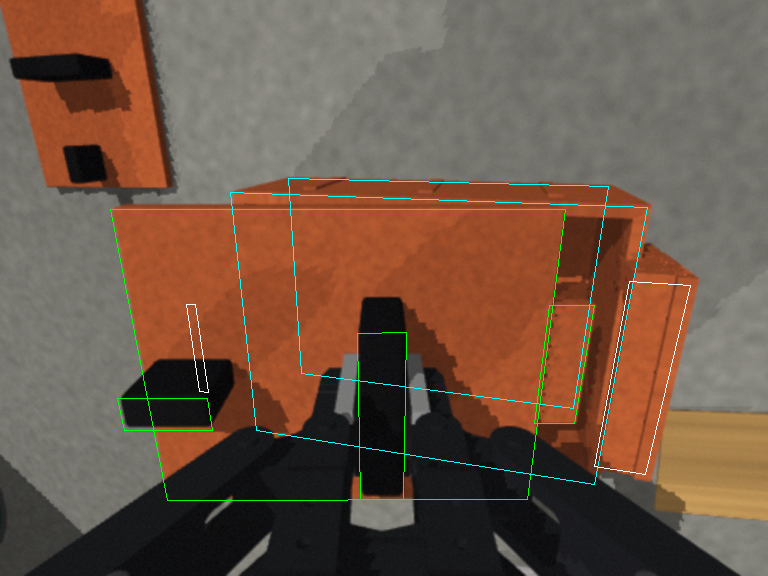

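Request:
drive_tool --increments '[[[0, -0.0015, -0.0015], [0, 0, 0], -1], [[0.001, -0.0005, -0.001], [0, 0.1, 0], -1], [[0.002, -0.0005, 0], [0, 0, 0], -1], [[0.002, -0.0005, 0], [0, 0, 0], -1], [[0.001, 0, 0], [0, 0, 0], -1]]'

```text
time_s: 25.1
position: [510.0, 133.0, 90.0]
ee_rot: [-2.907, -0.001, 1.406]
wrist_force: [0.3, -0.3, -2.1]
finger_gap: 12.8
```

```bash
python3 - <<'E'
from h import *
delta(*t2(82,60.,.24)); Rl,p=lidnow()
E
```

```text
t 25.1 pos [510. 133.  90.] rpy [-2.907e+00 -1.000e-03  1.406e+00] F [ 0.3 -0.3 -2.1] gap 12.8
  goal [520.9 132.5  90.3] dp mm [10.8 -0.6  0.2] drot deg [ 0.    0.07 -0.01]
lid tip [71.2 -1.2 59.9] front [-88.1  -1.2  98.7] rpy [0.    0.239 0.   ]
```

Request:
drive_tool --increments '[[[0.002, -0.0003, 0], [0, 0, 0], -1], [[0.002, -0.0003, 0], [0, 0, 0], -1], [[0.002, -0.0003, 0], [0, 0, 0], -1], [[0.001, -0.0003, 0], [0, 0, 0], -1], [[0.001, 0, 0], [0, 0, 0], -1]]'

```text
time_s: 25.6
position: [519.0, 131.7, 90.0]
ee_rot: [-2.907, -0.001, 1.406]
wrist_force: [-0.6, -0.7, -1.1]
finger_gap: 12.8
```

```bash
python3 - <<'E'
from h import *
delta(*t2(83,59.,.24)); Rl,p=lidnow(); snap('scene','s6'); crop('s6',240,165,310,225,10,'s6c'); snap('wrist','w13');overlay('w13','ow13',Rl,p,s=1.5)
E
```

```text
t 25.6 pos [519.  131.7  90. ] rpy [-2.907e+00 -1.000e-03  1.406e+00] F [-0.6 -0.7 -1.1] gap 12.8
  goal [521.9 132.3  89.3] dp mm [ 2.9  0.6 -0.8] drot deg [ 0.    0.08 -0.01]
lid tip [80.3 -1.  59.9] front [-79.1  -1.1  98.6] rpy [0.    0.239 0.   ]
```

View pics/s6c.png

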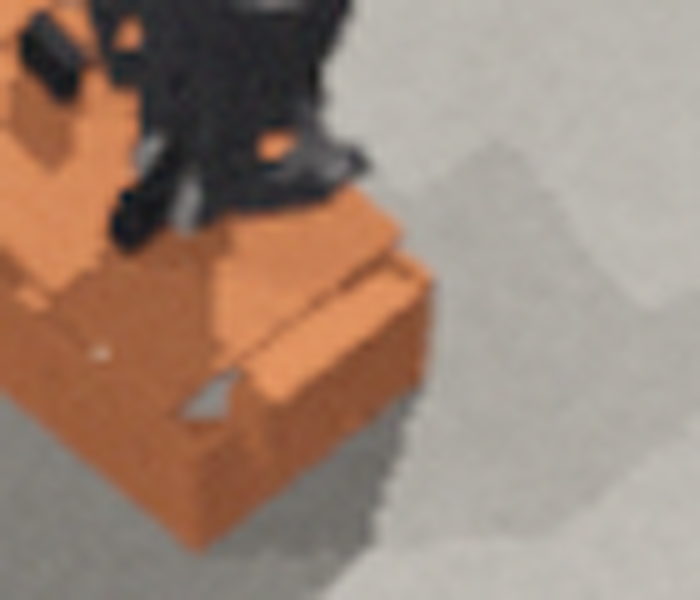

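View pics/ow13.png

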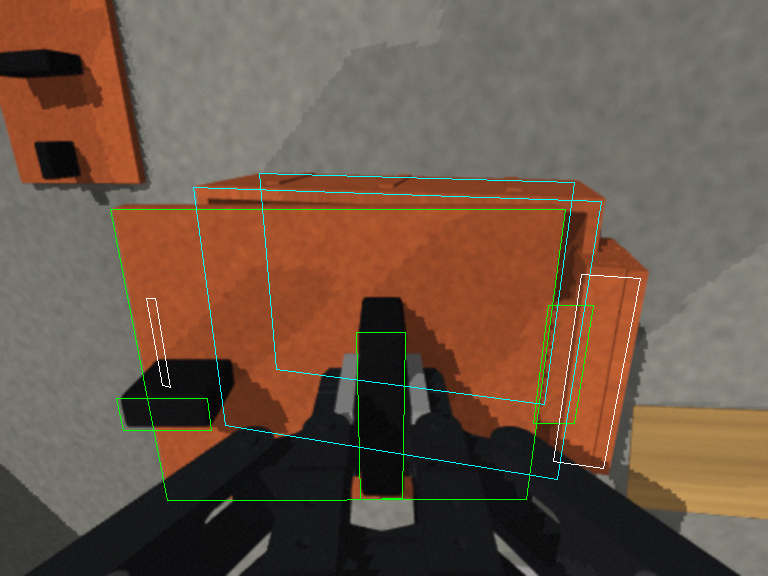

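Request:
drive_tool --increments '[[[0.001, -0.0002, 0], [0, 0, 0], -1], [[0.001, -0.0002, -0.0005], [0, 0, 0], -1], [[0.001, -0.0002, 0], [0, 0, 0], -1], [[0.0005, 0, 0], [0, 0, 0], -1], [[0, 0, 0], [0, 0, 0], -1]]'

```text
time_s: 26.2
position: [522.6, 131.2, 89.5]
ee_rot: [-2.907, -0.001, 1.406]
wrist_force: [0.4, 0.4, -1.5]
finger_gap: 13.1
```

```bash
python3 - <<'E'
from h import *
lidnow();print(read_state()['wrist_force'])
E
```

```text
lid tip [84.  -1.  59.3] front [-75.4  -1.   98.1] rpy [0.    0.239 0.   ]
[ 0.41978214  0.3883572  -1.52316504]
```

Request:
drive_tool --increments '[[[0.001, -0.0002, 0], [0, 0, 0], -1], [[0.0007, 0, 0], [0, 0, 0], -1], [[0, 0, -0.001], [0, 0, 0], -1], [[0, 0, -0.001], [0, 0, 0], -1], [[0, 0, 0], [0, 0, 0], -1]]'

```text
time_s: 26.7
position: [524.3, 131.0, 87.3]
ee_rot: [-2.907, -0.001, 1.406]
wrist_force: [-0.1, -0.6, -0.9]
finger_gap: 13.0
```

```bash
python3 - <<'E'
from h import *
lidnow();s=read_state();print(s['wrist_force'],s['ft_torque'])
E
```

```text
lid tip [85.7 -0.9 57.1] front [-73.7  -0.9  95.9] rpy [0.    0.239 0.   ]
[-0.09882469 -0.56626275 -0.87521469] [ 0.00481749 -0.19199249  0.01792291]
```

Request:
drive_tool --increments '[[[-0.0005, 0.0001, -0.0015], [-0.2, -1.2, 0], -1], [[-0.0005, 0.0001, -0.0015], [-0.2, -1.2, 0], -1], [[-0.0005, 0.0001, -0.0015], [-0.2, -1.2, 0], -1], [[-0.0005, 0.0001, -0.0015], [-0.2, -1.2, 0], -1], [[-0.0005, 0.0001, -0.001], [-0.2, -1.0, 0], -1]]'

```text
time_s: 27.2
position: [521.4, 131.5, 79.6]
ee_rot: [-3.018, -0.001, 1.406]
wrist_force: [-0.4, 1.1, -2.3]
finger_gap: 12.9
```

```bash
python3 - <<'E'
from h import *
Rl,p=lidnow();s=read_state();print(s['wrist_force'],s['ft_torque']); snap('scene','s7'); crop('s7',200,140,310,230,7,'s7c'); snap('wrist','w14'); overlay('w14','ow14',Rl,p,s=1.5)
E
```

```text
lid tip [85.6 -0.9 57.4] front [-77.   -0.9  78.4] rpy [-0.001  0.129  0.   ]
[-0.43863085  1.08741965 -2.25248254] [ 0.03566199 -0.10080253 -0.00398204]
```

View pics/s7c.png

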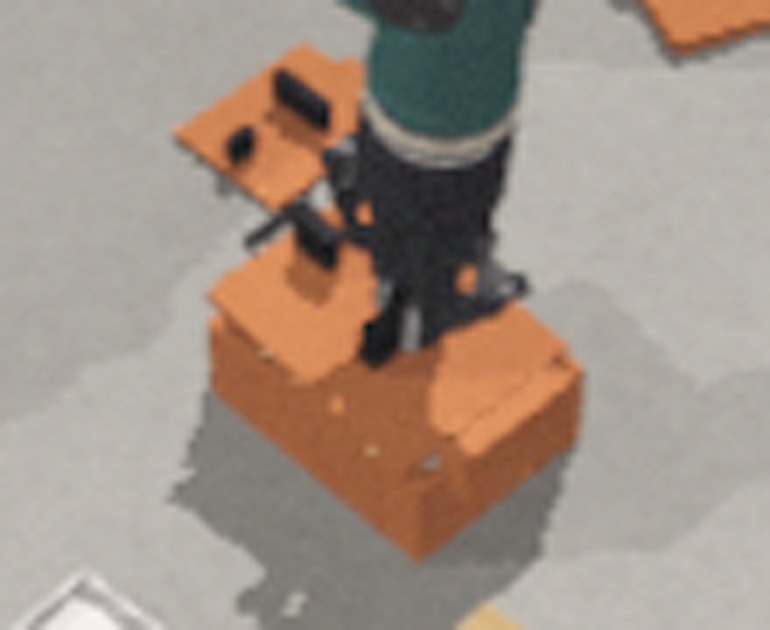

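View pics/ow14.png

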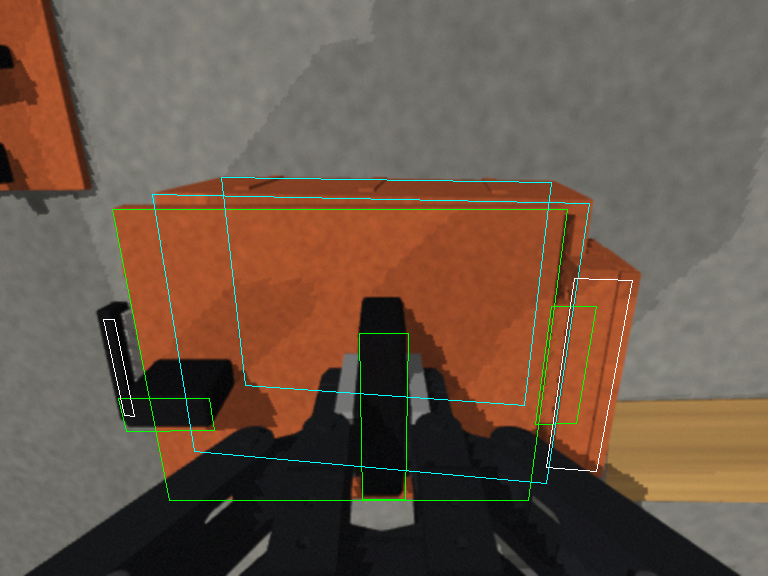

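The tongue is in the slot and the front is just at the latch. I release, retreat and check before pressing the tab.

Request:
drive_tool --increments '[[[0, 0, 0], [0, 0, 0], 0.1], [[0, 0, 0], [0, 0, 0], 0.1], [[0, 0, 0], [0, 0, 0], 0.1], [[0, 0, 0], [0, 0, 0], 0.1], [[0.001, 0, 0.008], [0, 0, 0], 0.1]]'

```text
time_s: 27.8
position: [522.4, 131.6, 88.4]
ee_rot: [-3.017, -0.001, 1.406]
wrist_force: [-0.6, -0.3, 1.0]
finger_gap: 46.9
```

Request:
drive_tool --increments '[[[0.0015, 0, 0.012], [0, 0, 0], 0.1], [[0.002, 0, 0.015], [0, 0, 0], 0.1], [[0.001, 0, 0.02], [0, 0, 0], 0], [[0, 0, 0.02], [-0.4, -2.3, 0], -0.5], [[0, 0, 0.02], [-0.4, -2.3, 0], -1]]'

```text
time_s: 28.3
position: [528.3, 130.9, 180.3]
ee_rot: [-3.099, 0.0, 1.405]
wrist_force: [-0.4, 0.8, -0.2]
finger_gap: 14.3
```

Request:
drive_tool --increments '[[[-0.02, 0.003, 0.01], [-0.3, -2.2, 0], -1], [[-0.02, 0.003, 0], [0, 0, 0], -1], [[-0.02, 0.003, 0], [0, 0, 0], -1], [[-0.008, 0.001, 0], [0, 0, 0], -1], [[0, 0, 0], [0, 0, 0], -1]]'

```text
time_s: 28.8
position: [462.3, 141.8, 203.1]
ee_rot: [3.125, -0.007, 1.405]
wrist_force: [-0.2, 0.3, -0.7]
finger_gap: 0.3
```

```bash
python3 - <<'E'
from h import *
s=read_state()
Rl,p=lidpose(84+1.5,58,.12,-.5); P=p+Rl.apply([-60,0,34]); print('tab',P)
delta(Ro.from_euler('xyz',[np.pi,0,1.406]),P)
snap('wrist','w15'); overlay('w15','ow15',Rl,p,s=1.5)
snap('scene','s8'); crop('s8',200,140,310,230,7,'s8c')
E
```

```text
tab [457.14882676 141.57691732 108.99405147]
t 28.8 pos [462.3 141.8 203.1] rpy [ 3.125 -0.007  1.405] F [-0.2  0.3 -0.7] gap 0.3
  goal [457.1 141.6 109. ] dp mm [ -5.2  -0.2 -94.1] drot deg [-0.25  1.03  0.09]
```

View pics/ow15.png

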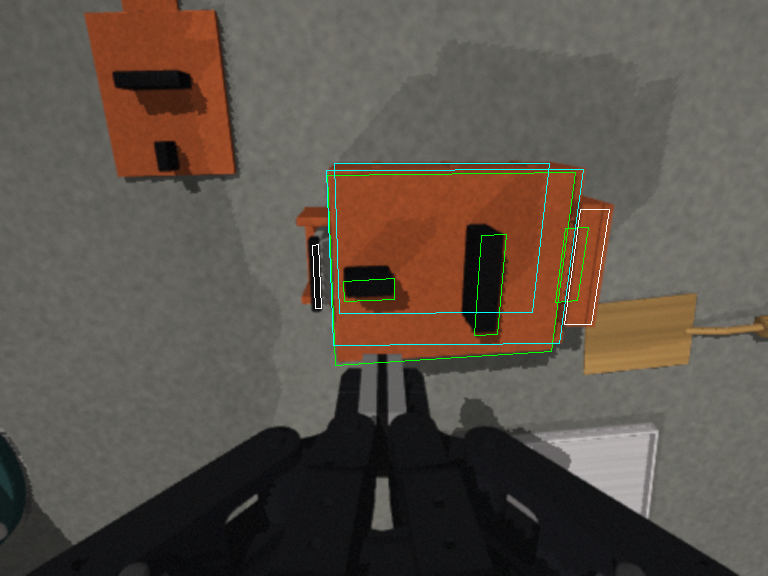

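View pics/s8c.png

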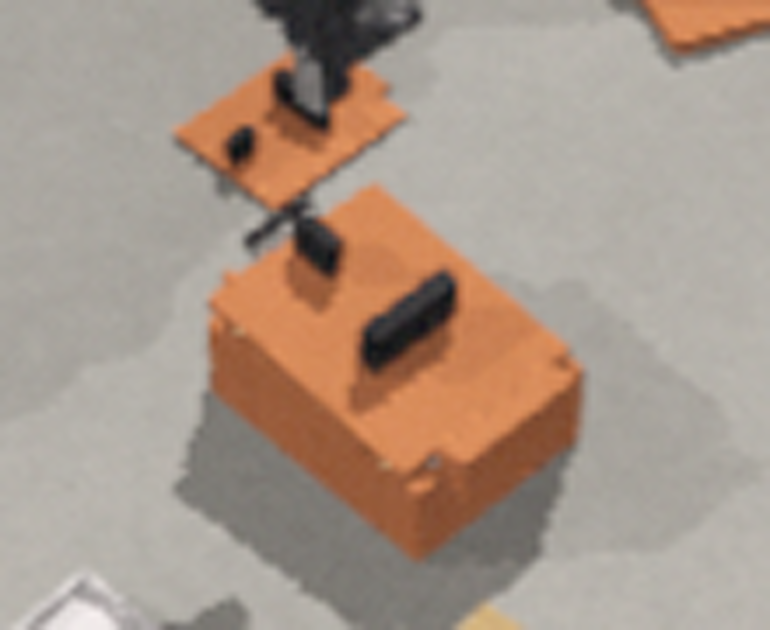

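The wrist view shows the lid resting with its tab top at about (370,287), which matches the model. I bring the closed fingers down over the tab.

Request:
drive_tool --increments '[[[-0.003, 0, -0.012], [-0.2, 1.0, 0], -1], [[-0.002, 0, -0.018], [0, 0, 0], -1], [[-0.001, 0, -0.018], [0, 0, 0], -1], [[0, 0, -0.01], [0, 0, 0], -1], [[0, 0, -0.004], [0, 0, 0], -1]]' --grip_force 40

```text
time_s: 29.4
position: [459.1, 140.5, 134.9]
ee_rot: [-3.137, 0.002, 1.402]
wrist_force: [-0.5, -0.2, -0.5]
finger_gap: -0.2
```

```bash
python3 - <<'E'
from h import *
delta(Ro.from_euler('xyz',[np.pi,0,1.406]),[455,142.4,112])
E
```

```text
t 29.4 pos [459.1 140.5 134.9] rpy [-3.137e+00  2.000e-03  1.402e+00] F [-0.5 -0.2 -0.5] gap -0.2
  goal [455.  142.4 112. ] dp mm [ -4.1   1.9 -22.9] drot deg [ 0.05 -0.3   0.26]
```

Request:
drive_tool --increments '[[[-0.003, 0.002, -0.006], [0, -0.2, 0.2], -1], [[-0.001, 0, -0.006], [0, 0, 0], -1], [[0, 0, -0.004], [0, 0, 0], -1], [[0, 0, -0.002], [0, 0, 0], -1], [[0, 0, 0], [0, 0, 0], -1]]'

```text
time_s: 29.9
position: [455.5, 142.7, 115.2]
ee_rot: [-3.139, 0.001, 1.405]
wrist_force: [0.6, 0.2, -0.1]
finger_gap: 0.2
```

```bash
python3 - <<'E'
from h import *
delta(Ro.from_euler('xyz',[np.pi,0,1.406]),[455,142.4,112])
snap('wrist','w16')
E
```

```text
t 29.9 pos [455.5 142.7 115.2] rpy [-3.139e+00  1.000e-03  1.405e+00] F [ 0.6  0.2 -0.1] gap 0.2
  goal [455.  142.4 112. ] dp mm [-0.5 -0.3 -3.2] drot deg [ 0.06 -0.14  0.06]
```

View pics/w16.png

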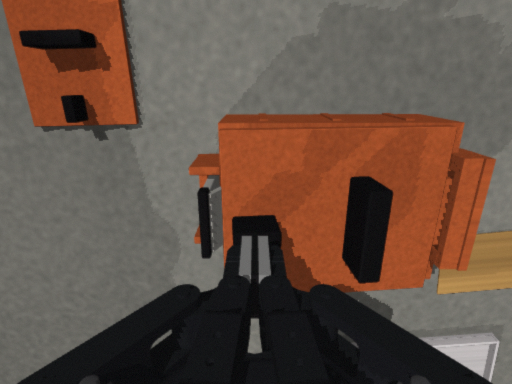

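Request:
drive_tool --increments '[[[0, 0, -0.003], [0, 0, 0], -1], [[0, 0, -0.003], [0, 0, 0], -1], [[0, 0, -0.002], [0, 0, 0], -1], [[0, 0, -0.002], [0, 0, 0], -1], [[0, 0, -0.002], [0, 0, 0], -1]]'

```text
time_s: 30.45
position: [456.4, 142.9, 104.5]
ee_rot: [3.141, -0.0, 1.405]
wrist_force: [-3.2, -0.6, 4.2]
finger_gap: -0.0
```

Request:
drive_tool --increments '[[[0, 0, -0.002], [0, 0, 0], -1], [[0, 0, -0.002], [0, 0, 0], -1], [[0, 0, -0.002], [0, 0, 0], -1], [[0, 0, -0.002], [0, 0, 0], -1], [[0, 0, -0.002], [0, 0, 0], -1]]'

```text
time_s: 30.95
position: [456.0, 143.3, 95.1]
ee_rot: [3.141, -0.001, 1.405]
wrist_force: [-1.3, 0.5, -0.6]
finger_gap: -0.1
```

Request:
drive_tool --increments '[[[0, 0, -0.001], [0, 0, 0], -1], [[0, 0, -0.001], [0, 0, 0], -1], [[0, 0, -0.0015], [0, 0, 0], -1], [[0, 0, -0.0015], [0, 0, 0], -1], [[0, 0, -0.0015], [0, 0, 0], -1]]'

```text
time_s: 31.45
position: [456.0, 143.1, 92.0]
ee_rot: [3.141, -0.0, 1.405]
wrist_force: [-3.6, -1.5, 7.5]
finger_gap: 0.0
```

Request:
drive_tool --increments '[[[0, 0, -0.002], [0, 0, 0], -1], [[0, 0, -0.003], [0, 0, 0], -1], [[0, 0, -0.003], [0, 0, 0], -1], [[0, 0, -0.003], [0, 0, 0], -1], [[0, 0, -0.003], [0, 0, 0], -1]]'

```text
time_s: 31.95
position: [456.1, 143.1, 92.0]
ee_rot: [3.138, -0.0, 1.406]
wrist_force: [-6.4, -0.5, 15.9]
finger_gap: -0.0
```

```bash
python3 - <<'E'
from h import *
s=read_state();print(s['position'],s['wrist_force'])
E
```

```text
[456.08579834 143.13684872  91.96428452] [-6.41279665 -0.54540902 15.94582745]
```

It bottomed out at z of 92.0, which is the tab height of a fully home lid, with about 16 N. I retreat and check.

Request:
drive_tool --increments '[[[0, 0, 0.003], [0, 0, 0], -1], [[0, 0, 0.01], [0, 0, 0], -1], [[0, 0, 0.025], [0, 0, 0], -1], [[0, -0.01, 0.035], [0, 0, 0], -1], [[0, -0.03, 0.035], [0, 0, 0], -1]]'

```text
time_s: 32.45
position: [452.4, 103.9, 198.3]
ee_rot: [-3.134, 0.002, 1.411]
wrist_force: [0.6, -0.3, -0.2]
finger_gap: 0.1
```

Request:
drive_tool --increments '[[[0, -0.04, 0.01], [0, 0, 0], -1], [[0, -0.04, 0], [0, 0, 0], -1], [[0, -0.03, 0], [0, 0, 0], -1], [[0, -0.01, 0], [0, 0, 0], -1], [[0, 0, 0], [0, 0, 0], -1]]'

```text
time_s: 32.95
position: [456.3, -22.2, 218.1]
ee_rot: [3.132, 0.001, 1.409]
wrist_force: [-0.4, 0.3, 0.3]
finger_gap: 0.3
```

```bash
python3 - <<'E'
from h import *
print(read_state()['position'],read_state()['wrist_force'])
Rl,p=lidpose(84,58,0)
for n in('wrist','top','scene'): snap(n,n[0]+'9' if n!='top' else 'top9')
overlay('top9','otop9',Rl,p,box=(205,160,280,250),s=6.5)
crop('s9',200,140,310,230,7,'s9c'); 
overlay('w9','ow9f',Rl,p,s=1.5)
cv2.imwrite('pics/top9b.png',cv2.resize(cv2.imread('pics/top9.png'),(800,600),interpolation=2))
E
```

```text
[456.32037564 -22.2015691  218.08962616] [-0.39198992  0.33240872  0.29706367]
```

View pics/otop9.png

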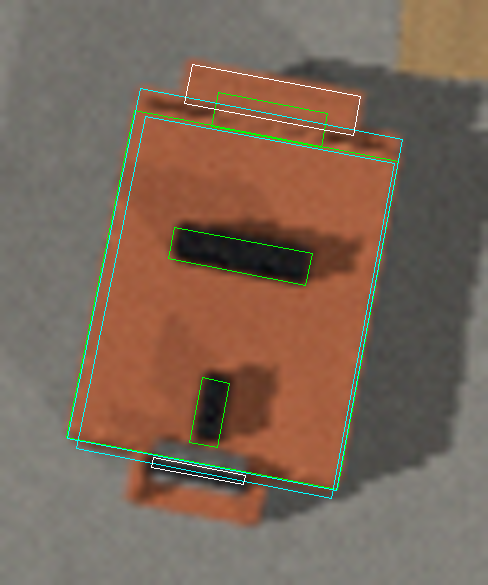

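View pics/s9c.png

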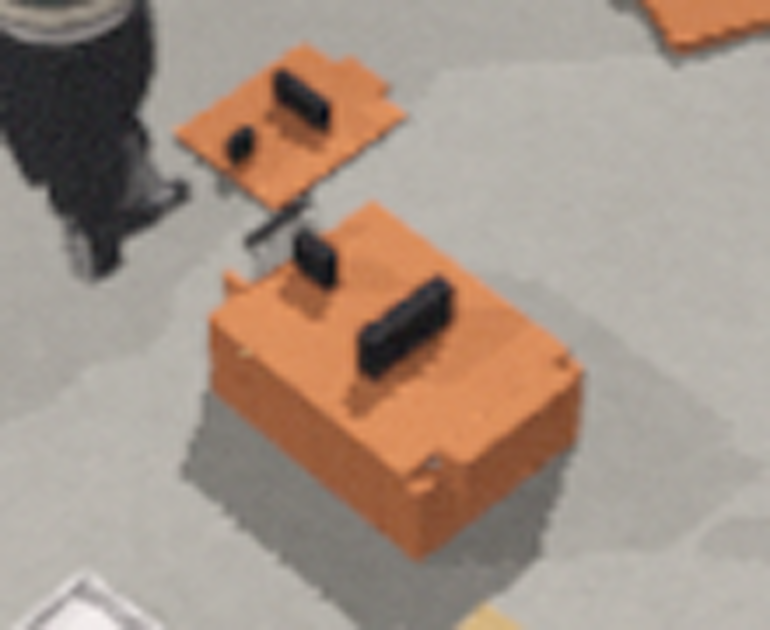

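View pics/ow9f.png

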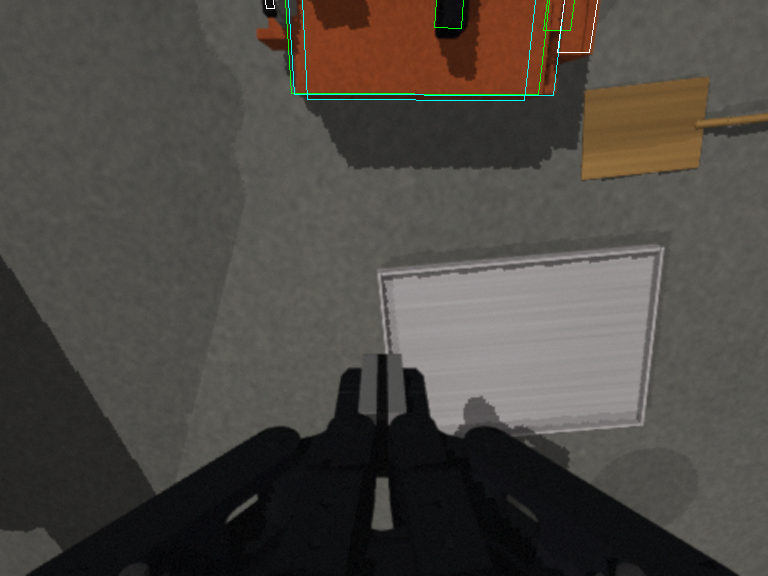

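View pics/top9b.png

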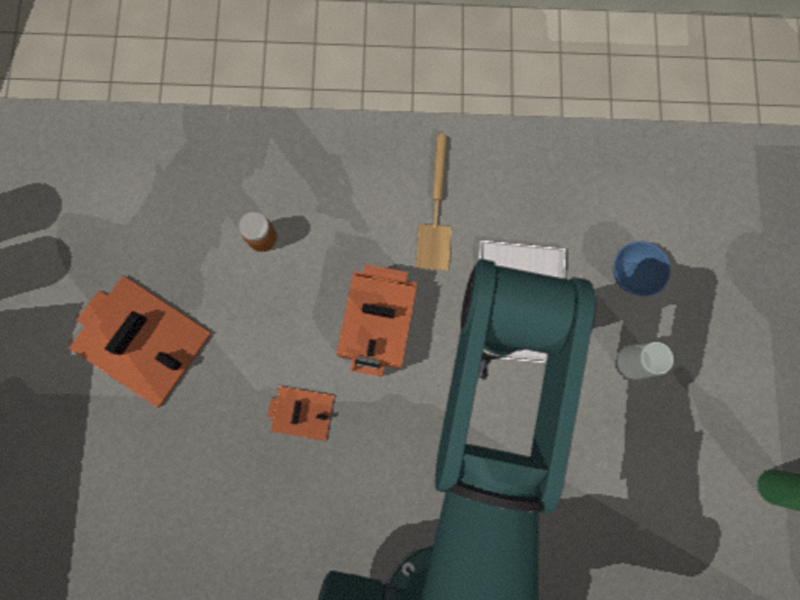

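```bash
python3 - <<'E'
from h import *
print(ctrl.close_job())
E
```

```text
the job is handed in; nothing more can be done
None
```

I handed the job in at about 33 s of the 72 s limit, with the lid snapped home on the caddy and the cup inside.

I tipped the lid up, drew it out, laid it flat and right way up on the tray and let go. Then I stood the steel cup upright on the caddy floor. I regripped the lid by its bar, hooked the tongue under the keeper, let go, and pressed the tab down with closed fingers.

**Snap:** the pressing force fell to about 0 N partway down, which I took as the latch passing over the lid's edge. The tab then bottomed out at z = 92.0 mm, the height for a fully home lid, and stayed there under about 16 N.

**Final pictures:**
- The lid lies level and matches the fully-home overlay within about 1–2 mm, with the steel nose showing over its front edge.
- In the top view the tumbler, jar, bowl, spatula and the two other lids show no visible movement.
- The gripper is clear of everything.

**Not confirmed:**
- I could not see the cup once the lid was on. The last view before closing showed it upright inside.
- The cameras disagreed by about 2 mm on the caddy's position. The vertical readings for the held lid were also off by 1–2 mm, so I relied on contact forces for the final fit.

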